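# Take down a measuring set-up

### The arm

A 6-joint arm with a two-finger parallel gripper is mounted at the origin on the work surface. World frame = base frame: x ahead of the robot, y to its left, z up, the work surface at z = 0. Lengths are in m, angles in rad, forces in N, time in s.
With the tool pointing down it reaches from about 0.325 to 0.875 m from the base axis. Payload 4.4 kg.
Tool frame: the origin (TCP) lies on the centre line of the jaws, within the pads' length; the fingertips stand 25 mm ahead of it and the grasp point (between the pads) lies 6 mm ahead of it (bot.tips_ahead is the distance from the TCP to the fingertips, in m); z points along the fingers, y is the line along which they close (so a half turn about z gives the same grasp; the last joint's range is limited). The gripper opens to 85 mm and grips with 20 to 120 N. Pads are 22 mm wide; open, the fingers measure 114 mm over their backs; the gripper's body (76 mm by 85 mm) begins 54 mm behind the grasp point. The pads swing forward as they close: fully open they stand 13 mm farther back than shut.
Start: joints at [1.103, 0.207, 1.542, -0, 1.393, -0.15], TCP at [0.179, 0.546, 0.232] pointing down, gripper open.
Joint ranges: [-2.73, 2.73], [-0.86, 2.22], [0.23, 2.46], [-1.11, 4.25], [0.08, 2.63], [-2.82, 2.82]. Speed limits (rad/s): [2.79, 2.79, 3.14, 3.14, 3.14, 3.14].

### API

Orientations are given as a 3x3 rotation matrix whose columns are the frame's x, y, z axes.
In Python, from workcell import bot gives the robot as it stands.
- The arm moves only by the tool step_arm, never from a script. Its argument "increments" is a list of rows, each an object of numbers: "grip": the closure in counts, from 0 (fully open) to 255 (shut); "x", "y", "z": the shift along the tool's x, y, z scaled (see below); "twist": the turn about the tool's z scaled (see below). A call has 1 to 5 rows; each row shifts and turns the commanded pose from where the row before left it, along the tool's axes as they then stand; what a row does not reach is not made up. The controller multiplies each number of a shift by 0.04 m and each number of a turn by 6 degrees. A row lasts 1/12 s, in which the tool goes at most 41.7 mm and 7.16 degrees, less where a joint would pass 70% of its speed; a pose out of reach is approached as far as the arm can. A call with a number of a shift or a turn outside -1 to 1 is refused whole. A call with a gripper value outside its range is refused whole. The fingers move at their own pace and stop on an object; "force" is the grip in N (left out, the last holds). Time passes only in rows, so rows that do not move let the fingers close. It gives the time, the measured TCP pose, the force, the opening and the grip force at its end, in the units of the state.
- bot.get_obs(): the state, without advancing time (a new reading comes with each control period).
- bot.capture(name): name is "scene" or "top"; returns a dict with "frame" (384x512x3 uint8, red, green, blue), "fx", "fy", "cx", "cy" (pixels), "pose" (4x4, takes a point from camera to world coordinates). Camera axes: x right, y down, z forward; pixel columns grow to the right and rows downward; lengths in m; the calibration is good to about 2 mm. A picture is of the moment at which its call begins. There is no depth.
- bot.job_done(): hands the job in; it is judged then, once.
The state is a dict: "time": time; "q": joint angles; "dq": joint speeds; "joint_torque": joint torques, N m; "tool_pos": TCP position; "ee_rot": TCP orientation; "contact_force": force on the tool from outside, world axes, zero at the start; "wrist_torque": the same for the moment, N m; "gripper_width": finger opening in m; "grip_force": force on a finger pad.
Only numpy, scipy, OpenCV 4.12 (cv2) and the standard library are available. Lean on these libraries where they do the work, as an engineer would, in place of code of your own. Each camera call takes 0.05 s, during which the arm holds its last target. There are 200 camera calls.

### The job

The shaft has been checked: take the measuring set-up on the granite plate apart from the top down and put everything away. Lay the shaft in the notches of the wooden rack, then the V-block in the square tray, then the drilled steel block in the oblong tray and last the steel parallel in the long narrow tray, each flat on the tray's floor inside its rim. These are precision tools: do not tip or drop any of them, and leave the small vice where it stands.

Things in the scene. Friction and masses are not known exactly. Their poses are not given: they have to be found in the camera images.
- shaft: steel shaft, 120 mm long lying level in the V-block's groove, on top of the stack: middle 28 mm in diameter and 60 mm long, a journal 18 mm in diameter and 30 mm long at either end. Origin: middle of its axis; x along the axis. In the groove its axis is 47.8 mm above the V-block's underside, 7.8 mm above the V-block's top face. About 0.35 kg
- vblock: dark grey iron V-block, 50 x 50 mm, 40 mm high, with a 90 degree groove 24 mm wide and 12 mm deep in its top along its x. It stands on the drilled block. Origin: centre of its underside, z up. About 0.65 kg
- block: bright steel block with rows of drilled holes, 75 (x) x 50 (y) mm, lying 25 mm high; it lies on the parallel, under the V-block. Origin: centre of its underside, z up. About 0.6 kg
- parallel: bright steel parallel (a bar with a small hole near either end), 125 (x) x 32 (y) mm, lying flat, 20 mm high; the lowest of the stack, on the granite plate, its ends showing from under the drilled block. Origin: centre of its underside, z up. About 0.6 kg
- plate: black granite plate, 150 x 150 mm, top face 40 mm above the bench, fixed on the bench; the stack stands on it. Origin: centre of its underside, on the bench, z up
- rack: fixed wooden shaft rack: base 130 x 60 x 8 mm, two boards 8 mm thick, 50 mm wide, standing 47 mm either side of the centre along x, tops 41.3 mm up, each with a 90 degree notch 28 mm wide, 14 mm deep. The shaft's journals lie in the notches, its thick middle between the boards (13 mm endplay each way), its axis along the rack's x, 40 mm above the underside. Origin: centre of underside, z up
- vblock_tray: flat wooden block, 14 mm thick, fixed to the bench, with a felt-lined recess in its top, 66 x 66 mm (square), 5 mm deep: felt floor 9 mm and rim top 14 mm above its underside, rim 10 mm wide. Origin: centre of its underside; x along one pair of sides, z up. Place of the V-block, which has 8 mm of play on every side when its x lies along the tray's x (either way round)
- block_tray: flat wooden block, 14 mm thick, fixed to the bench, with a felt-lined recess in its top, 91 (x) x 66 (y) mm (oblong), 5 mm deep: felt floor 9 mm and rim top 14 mm above its underside, rim 10 mm wide. Origin: centre of its underside; x along its longer sides, z up. Place of the drilled block, which has 8 mm of play on every side when its x lies along the tray's x (either way round)
- parallel_tray: flat wooden block, 14 mm thick, fixed to the bench, with a felt-lined recess in its top, 141 (x) x 48 (y) mm (long and narrow), 5 mm deep: felt floor 9 mm and rim top 14 mm above its underside, rim 10 mm wide. Origin: centre of its underside; x along its longer sides, z up. Place of the parallel, which has 8 mm of play on every side when its x lies along the tray's x (either way round)
- vice: small dark steel toolmaker's vice standing loose on the bench, 1.6 kg: 130 (x) x 50 (y) mm, 52 mm high, its screw and tommy bar sticking out to 77 mm from the centre at the -x end. Not to be moved. Origin: centre of its underside, z up

How it is judged:
On the way, in this order (a step that is already met when the one before it is completed fails the run):
1. the shaft lies in both notches of the rack, let go (horizontal distance between shaft and rack below 0.013 m and z of shaft in the frame of rack between 0.036 and 0.044 m and angle between the x axis of shaft and the x axis of rack, either way round below 0.1 rad and contact force between the fingers and shaft below 0.1 N and linear speed of shaft below 0.03 m/s), for 0.2 s.
2. the V-block lies flat in its square tray, let go (horizontal distance between vblock and vblock_tray below 0.013 m and z of vblock in the frame of vblock_tray between 0.007 and 0.0112 m and angle between vblock's own z axis and vertical below 0.06 rad and contact force between the fingers and vblock below 0.1 N and linear speed of vblock below 0.03 m/s), for 0.2 s.
3. the drilled block lies flat in its oblong tray, let go (horizontal distance between block and block_tray below 0.013 m and z of block in the frame of block_tray between 0.007 and 0.0112 m and angle between block's own z axis and vertical below 0.06 rad and contact force between the fingers and block below 0.1 N and linear speed of block below 0.03 m/s), for 0.2 s.
4. the parallel lies flat in its long narrow tray, let go (horizontal distance between parallel and parallel_tray below 0.013 m and z of parallel in the frame of parallel_tray between 0.007 and 0.0112 m and angle between parallel's own z axis and vertical below 0.06 rad and contact force between the fingers and parallel below 0.1 N and linear speed of parallel below 0.03 m/s), for 0.2 s.
At the end, for the whole second after the job is handed in: Shaft in both notches (height within 4 mm, 0.1 rad of the rack's line, middle within 13 mm of its centre); V-block, drilled block and parallel flat (0.06 rad) on the floor of their own trays (2 mm), centres within 13 mm of the trays' centres; all let go and at rest (all of step 1 and all of step 2 and all of step 3 and all of step 4); the robot touches nothing.
It fails at once if a tool or the shaft is tipped by more than 0.8 rad (about 45 degrees) from level (angle between any of vblock, block, parallel's own z axis and vertical above 0.8 rad or angle between shaft's own x axis and vertical below 0.8 rad).
It fails at once if a tool or the shaft is dropped: it moves faster than 0.7 m/s while not touched by the fingers (a fall of about 25 mm) ((contact force between the fingers and shaft below 0.05 N and linear speed of shaft above 0.7 m/s) or (contact force between the fingers and vblock below 0.05 N and linear speed of vblock above 0.7 m/s) or (contact force between the fingers and block below 0.05 N and linear speed of block above 0.7 m/s) or (contact force between the fingers and parallel below 0.05 N and linear speed of parallel above 0.7 m/s)).
It fails at once if the vice is shifted by more than 15 mm (distance of vice from where it was at the start of the episode above 0.015 m).
It also fails if it takes over 109 s, if anything falls off the work surface, if the arm or the gripper's body presses on something with over 40 N, if the wrist force passes 120 N, or if a joint passes its speed limit or range.

## Working session

There is one attempt and no reset: what is moved stays moved. The work goes in short steps, Python scripts to look and compute and a tool call to move; the robot and the scene stay as the last step left them, time stands still between calls to the robot, and variables do not carry over. Pictures are saved under pics/ and viewed, at most 14 in all, crops included, and the job is handed in when it is done.

Besides the shell and the picture viewer there is one more tool, called after "Emit:" by a JSON object that holds its "method" and its "body", one argument or row to a line. step_arm: Moves the arm, as the interface text tells. Shifts and turns lie within -1 to 1; 1 stands for 0.04 m of shift or 6 degrees of turn. Its arguments: {"type":"object","properties":{"increments":{"type":"array","items":{"type":"object","properties":{"grip":{"type":"number"},"x":{"type":"number"},"y":{"type":"number"},"z":{"type":"number"},"twist":{"type":"number"}}}},"force":{"type":"number"}},"required":["increments"]}

```bash
mkdir -p pics; ls
python3 - <<'E'
from workcell import bot
import cv2,numpy as np,pickle
for n in("scene","top"):
    c=bot.capture(n); pickle.dump(c,open(n+"0.pkl","wb"))
    f=cv2.cvtColor(c["frame"],cv2.COLOR_RGB2BGR)
    cv2.imwrite(f"pics/{n}0.png",cv2.resize(f,(800,600),interpolation=cv2.INTER_CUBIC))
    print(n,c["fx"],c["fy"],c["cx"],c["cy"]);print(np.round(c["pose"],4))
o=bot.get_obs();print(o["time"],o["tool_pos"],np.round(o["ee_rot"],3),bot.tips_ahead)
E
```

```text
pics
scene 453.5810372195179 453.5810372195179 256.53751726814784 189.19423809093666
[[-0.4858  0.4524 -0.7479  1.2168]
 [ 0.8739  0.2697 -0.4045  0.358 ]
 [ 0.0188 -0.8501 -0.5263  0.5681]
 [ 0.      0.      0.      1.    ]]
top 426.4097648033648 426.4097648033648 258.4279054974129 198.38632885212573
[[ 0.0555 -0.9771  0.2055  0.3599]
 [-0.9985 -0.0535  0.015  -0.0133]
 [-0.0036 -0.206  -0.9785  1.0536]
 [ 0.      0.      0.      1.    ]]
0.1 [0.17880622 0.54575393 0.23050311] [[-0.95   0.312 -0.001]
 [ 0.312  0.95  -0.002]
 [ 0.    -0.002 -1.   ]] 0.025
```

View pics/scene0.png

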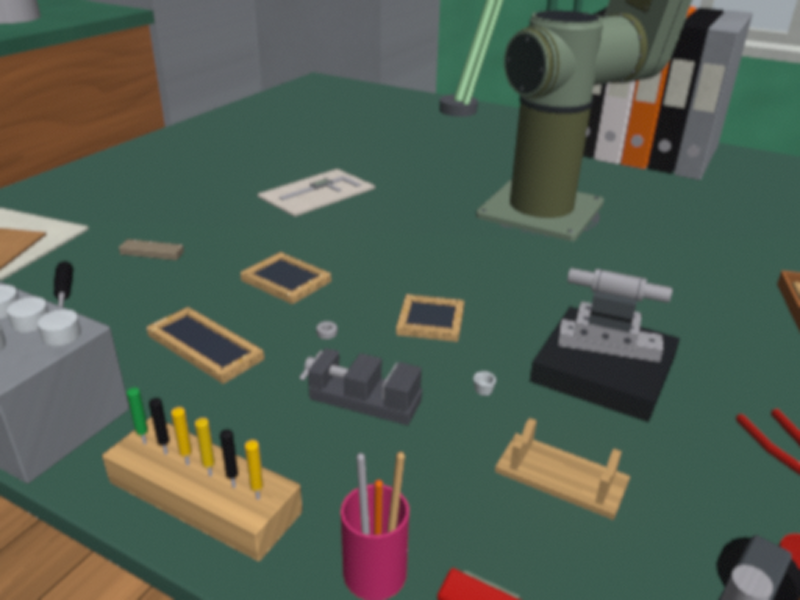

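View pics/top0.png

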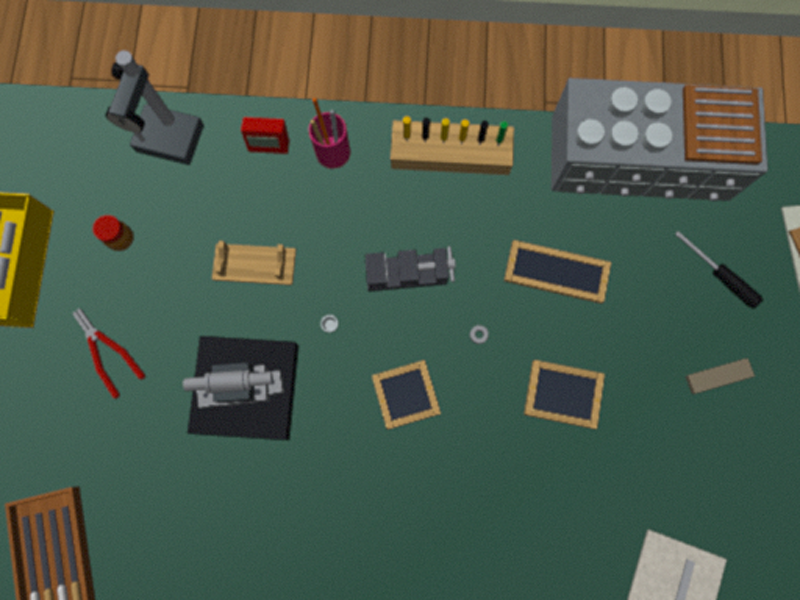

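The scene shows the stack on the black plate (scene ≈ 610,330; top ≈ 243,388). In the top view the rack is at ≈ (254,263), the vice at (410,268), the parallel tray at (558,271), the V-block tray at (406,394) and the block tray at (565,394). Next I measure these with masks.

```bash
cat > h.py <<'E'
import numpy as np,cv2,pickle
def ray(c,p):
    P=c["pose"];p=np.atleast_2d(p).astype(float)
    d=np.c_[(p[:,0]-c["cx"])/c["fx"],(p[:,1]-c["cy"])/c["fy"],np.ones(len(p))]@P[:3,:3].T
    return P[:3,3],d
def onz(c,p,z):
    o,d=ray(c,p);return o+d*((z-o[2])/d[:,2:])
def proj(c,X):
    P=c["pose"];q=(np.atleast_2d(X)-P[:3,3])@P[:3,:3]
    return np.c_[q[:,0]/q[:,2]*c["fx"]+c["cx"],q[:,1]/q[:,2]*c["fy"]+c["cy"]]
def tri(c1,p1,c2,p2):
    o1,d1=ray(c1,p1);o2,d2=ray(c2,p2);d1=d1[0];d2=d2[0]
    s,t=np.linalg.lstsq(np.c_[d1,-d2],o2-o1,rcond=None)[0]
    a=o1+s*d1;b=o2+t*d2;return (a+b)/2,np.linalg.norm(a-b)
def rect(pts):  # world xy points -> centre, long side, short side, yaw of long side (deg)
    (c,(w,h),a)=cv2.minAreaRect(pts[:,:2].astype(np.float32)*1000)
    if w<h:w,h,a=h,w,a+90
    return np.round(c,1),round(w,1),round(h,1),round((a+90)%180-90,1)
E
python3 - <<'E'
from h import *
for n in("top","scene"):
    c=pickle.load(open(n+"0.pkl","rb"));f=c["frame"];hsv=cv2.cvtColor(f,cv2.COLOR_RGB2HSV)
    wood=cv2.inRange(hsv,(8,70,90),(25,255,255))
    cs,hi=cv2.findContours(wood,cv2.RETR_CCOMP,cv2.CHAIN_APPROX_NONE)
    for i,k in enumerate(cs):
        a=cv2.contourArea(k)
        if a<150 or a>4000: continue
        p=k[:,0]
        hole=hi[0][i][3]>=0
        print(n,"hole" if hole else "outer",a,p.mean(0).round(),rect(onz(c,p,.0115 if hole else .010)))
    bl=cv2.inRange(hsv,(0,0,0),(180,255,32))
    for k in cv2.findContours(bl,cv2.RETR_EXTERNAL,cv2.CHAIN_APPROX_NONE)[0]:
        a=cv2.contourArea(k)
        if a>600: print(n,"black",a,k[:,0].mean(0).round(),rect(onz(c,k[:,0],.04)))
t=pickle.load(open("top0.pkl","rb"))["frame"][205:290,105:205];s=pickle.load(open("scene0.pkl","rb"))["frame"][165:270,330:445]
A=cv2.resize(t,None,fx=4,fy=4,interpolation=cv2.INTER_NEAREST);B=cv2.resize(s,None,fx=3.4,fy=3.4,interpolation=cv2.INTER_NEAREST)
H=360;im=np.zeros((H,A.shape[1]+B.shape[1],3),np.uint8);im[:A.shape[0],:A.shape[1]]=A;im[:B.shape[0],A.shape[1]:]=B
print(A.shape,B.shape);cv2.imwrite("pics/crop1.png",im[:,:,::-1])
E
```

```text
top outer 1899.5 [ 26. 353.] (array([184.9, 516.9]), 164.3, 102.5, 17.1)
top hole 264.0 [ 27. 352.] (array([183.6, 518.6]), 115.7, 14.6, 17.0)
top hole 257.5 [ 45. 348.] (array([197. , 480.8]), 112.1, 14.6, 17.1)
top outer 1220.0 [259. 252.] (array([446.1,  -7.1]), 87.3, 87.3, -70.3)
top hole 739.5 [259. 252.] (array([446.3,  -6.7]), 69.3, 68.3, 18.8)
top outer 1604.0 [361. 252.] (array([ 460.2, -253.8]), 113.7, 87.9, 81.7)
top hole 1021.0 [361. 252.] (array([ 460.7, -253.6]), 93.0, 69.0, 81.9)
top outer 1649.0 [357. 173.] (array([ 658. , -241.6]), 162.7, 71.0, 79.6)
top hole 1016.5 [357. 173.] (array([ 658.5, -241.1]), 143.6, 50.7, 79.8)
top outer 1081.0 [158. 168.] (array([645.1, 251.1]), 130.8, 66.3, 89.5)
top outer 244.5 [  6. 164.] (array([619.9, 653.5]), 165.6, 37.4, 1.2)
top outer 1747.5 [291.  90.] (array([876.2, -62.3]), 205.9, 81.8, 89.7)
scene outer 3608.5 [ 42. 363.] (array([1005.6, -114.7]), 233.3, 75.2, -89.9)
scene outer 195.0 [253. 314.] (array([757.9, 109.3]), 105.8, 8.9, 24.3)
scene outer 2398.0 [362. 300.] (array([634.9, 252. ]), 131.2, 100.1, 89.6)
scene outer 1784.0 [131. 220.] (array([ 661.4, -241.7]), 178.9, 79.2, 79.8)
scene hole 802.0 [131. 218.] (array([ 659.4, -243.5]), 137.6, 46.9, 79.8)
scene outer 979.0 [275. 203.] (array([450.7,  -7.8]), 107.3, 88.7, 20.0)
scene hole 420.5 [276. 201.] (array([446.8,  -9.1]), 67.4, 63.6, -70.6)
scene outer 1038.5 [182. 177.] (array([ 464.1, -254.2]), 128.6, 102.2, 81.7)
scene hole 438.0 [182. 175.] (array([ 461.2, -256.7]), 88.3, 64.4, 81.8)
scene outer 364.5 [ 10. 155.] (array([ 600.8, -692.9]), 149.5, 67.1, 54.6)
scene outer 826.0 [413.  73.] (array([-800.3,   12.8]), 1037.8, 83.5, 8.5)
(340, 400, 3) (357, 391, 3)
```

View pics/crop1.png

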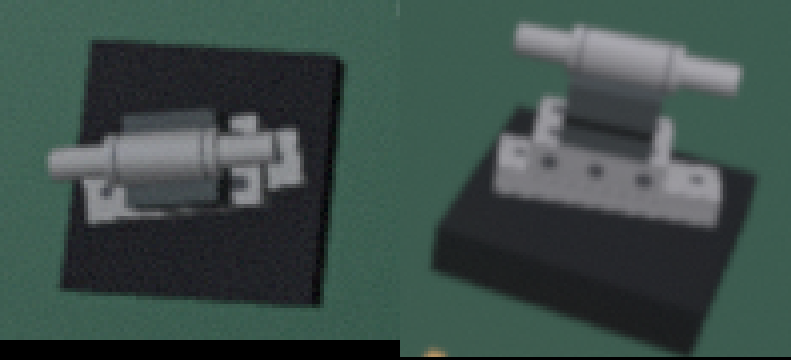

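```bash
cat >> h.py <<'E'
def go(x,y,z,yaw):
    """needed move to TCP x,y,z (mm) with closing line (tool y) at yaw deg (mod 180): turn first, then shift along turned axes"""
    from workcell import bot
    o=bot.get_obs();R=o["ee_rot"];p=o["tool_pos"]*1000
    cur=np.degrees(np.arctan2(R[1,1],R[0,1]));d=(yaw-cur+90)%180-90
    a=np.radians(cur+d);ty=np.array([np.cos(a),np.sin(a),0]);tx=np.cross(ty,[0,0,-1])
    e=np.array([x,y,z])-p
    print("t",round(o["time"],2),"pos",p.round(1),"yaw",round(cur,1),"q6",o["q"][5].round(2),"w",round(o["gripper_width"]*1000,1),"F",np.round(o["contact_force"],1),"grip",np.round(o["grip_force"],1))
    print("world err",e.round(1),"-> twist units %.2f (alt %.2f, to keep q6 small) ; shift units x %.3f y %.3f z %.3f"%(-d/6,-(d-np.sign(d)*180)/6,e@tx/40,e@ty/40,-e[2]/40))
E
python3 - <<'E'
from h import *
t=pickle.load(open("top0.pkl","rb"));s=pickle.load(open("scene0.pkl","rb"))
T=lambda u,v:(u/4+105-.5,v/4+205-.5);S=lambda u,v:((u-400)/3.4+330-.5,v/3.4+165-.5)
a,ea=tri(t,T(48,162),s,S(740,79));b,eb=tri(t,T(270,149),s,S(516,38))
print(a*1e3,b*1e3,ea,eb)
A=onz(t,[T(48,162),T(270,149)],.1328);print(A.round(4),A.mean(0))
B=onz(s,[S(740,79),S(516,38)],.1328);print(B.round(4),B.mean(0))
for q in(A,B):
    d=q[1]-q[0];print("yaw",np.degrees(np.arctan2(d[1],d[0]))%180,np.linalg.norm(d))
# shoulders
print("mid",onz(t,[T(106,158),T(214,153)],.1328).mean(0),onz(s,[S(577,46),S(684,65)],.1328).mean(0))
go(435,255,250,90-4)
E
```

```text
[433.8479351  298.78719613 135.97218072] [448.13485972 179.57637137 133.25073086] 0.0024553164603981874 0.00488418195212273
[[0.4338 0.3011 0.1328]
 [0.4474 0.182  0.1328]] [0.44064485 0.2415856  0.1328    ]
[[0.4291 0.2973 0.1328]
 [0.4488 0.1773 0.1328]] [0.4389452  0.23726907 0.1328    ]
yaw 96.516953158593 0.11986553476315716
yaw 99.36058956650399 0.12159958564477902
mid [0.44067147 0.24107291 0.1328    ] [0.43476351 0.23855595 0.1328    ]
t 0.1 pos [178.8 545.8 230.5] yaw 71.8 q6 -0.15 w 85.4 F [ 0.3  0.4 -0.4] grip 0.0
world err [ 256.2 -290.8   19.5] -> twist units -2.36 (alt 27.64, to keep q6 small) ; shift units x -6.896 y -6.804 z -0.487
```

Emit:
{"method": "step_arm", "body": {
  "increments": [
    {"twist": 1,"z": -0.5,"grip": 90},
    {"twist": 1},
    {"twist": 1},
    {"twist": 1},
    {"twist": 1}
  ]
}}

```text
schema error: expected keys grip, x, y, z, twist
```

Emit:
{"method": "step_arm", "body": {
  "increments": [
    {"twist": 1},
    {"twist": 1},
    {"twist": 1},
    {"twist": 1},
    {"twist": 1}
  ]
}}

```text
schema error: expected keys grip, x, y, z, twist
```

Emit:
{"method": "step_arm", "body": {
  "increments": [
    {"twist": 0.7},
    {},
    {}
  ]
}}

```text
schema error: expected keys grip, x, y, z, twist
```

Run:
```python
from h import *
from workcell import bot
go(439.5,240,250,7.5);print(bot.tips_ahead)
```

```text
t 0.1 pos [178.8 545.8 230.5] yaw 71.8 q6 -0.15 w 85.4 F [ 0.3  0.4 -0.4] grip 0.0
world err [ 260.7 -305.8   19.5] -> twist units 10.72 (alt -19.28, to keep q6 small) ; shift units x -8.429 y 5.464 z -0.487
0.025
```

Emit:
{"method": "step_arm", "body": {
  "increments": [
    {"x": 0,"y": 0,"z": -0.5,"twist": 1,"grip": 90},
    {"x": 0,"y": 0,"z": 0,"twist": 1,"grip": 90},
    {"x": 0,"y": 0,"z": 0,"twist": 1,"grip": 90},
    {"x": 0,"y": 0,"z": 0,"twist": 1,"grip": 90},
    {"x": 0,"y": 0,"z": 0,"twist": 1,"grip": 90}
  ],
  "force": 40
}}

```text
time: 0.52
tool_pos: [0.1789, 0.546, 0.251]
ee_rot: [[-0.663, 0.748, -0.001], [0.748, 0.663, -0.001], [-0.0, -0.001, -1.0]]
contact_force: [-1.2, 0.5, 0.6]
gripper_width: 0.0554
grip_force: 0.0
```

Emit:
{"method": "step_arm", "body": {
  "increments": [
    {"x": 0,"y": 0,"z": 0,"twist": 1,"grip": 90},
    {"x": 0,"y": 0,"z": 0,"twist": 1,"grip": 90},
    {"x": 0,"y": 0,"z": 0,"twist": 1,"grip": 90},
    {"x": 0,"y": 0,"z": 0,"twist": 1,"grip": 90},
    {"x": 0,"y": 0,"z": 0,"twist": 1,"grip": 90}
  ]
}}

```text
time: 0.93
tool_pos: [0.1789, 0.546, 0.2509]
ee_rot: [[-0.2, 0.98, -0.001], [0.98, 0.2, -0.001], [-0.001, -0.001, -1.0]]
contact_force: [1.0, 0.1, 0.7]
gripper_width: 0.0551
grip_force: 0.0
```

Emit:
{"method": "step_arm", "body": {
  "increments": [
    {"x": 0,"y": 0,"z": 0,"twist": 0.7,"grip": 90},
    {"x": 0,"y": 0,"z": 0,"twist": 0,"grip": 90},
    {"x": -0.8,"y": 0.5,"z": 0,"twist": 0,"grip": 90},
    {"x": -0.8,"y": 0.5,"z": 0,"twist": 0,"grip": 90},
    {"x": -0.8,"y": 0.5,"z": 0,"twist": 0,"grip": 90}
  ]
}}

```text
time: 1.35
tool_pos: [0.2514, 0.4583, 0.251]
ee_rot: [[-0.138, 0.99, -0.0], [0.99, 0.138, -0.001], [-0.001, -0.0, -1.0]]
contact_force: [-0.1, 0.3, 0.9]
gripper_width: 0.0554
grip_force: 0.0
```

Emit:
{"method": "step_arm", "body": {
  "increments": [
    {"x": -0.8,"y": 0.5,"z": 0,"twist": 0,"grip": 90},
    {"x": -0.8,"y": 0.5,"z": 0,"twist": 0,"grip": 90},
    {"x": -0.8,"y": 0.5,"z": 0,"twist": 0,"grip": 90},
    {"x": -0.8,"y": 0.5,"z": 0,"twist": 0,"grip": 90},
    {"x": -0.8,"y": 0.5,"z": 0,"twist": 0,"grip": 90}
  ]
}}

```text
time: 1.77
tool_pos: [0.3724, 0.3123, 0.2514]
ee_rot: [[-0.136, 0.991, -0.0], [0.991, 0.136, -0.0], [-0.0, -0.0, -1.0]]
contact_force: [0.2, 0.8, 0.3]
gripper_width: 0.0552
grip_force: 0.0
```

Run:
```python
from h import *
from workcell import bot
go(439.5,240,250,7.5);print(bot.tips_ahead)
```

```text
t 1.77 pos [372.4 312.3 251.4] yaw 7.8 q6 0.38 w 55.2 F [0.2 0.8 0.3] grip 0.0
world err [ 67.1 -72.3  -1.4] -> twist units 0.05 (alt -29.95, to keep q6 small) ; shift units x -2.012 y 1.428 z 0.035
0.025
```

Emit:
{"method": "step_arm", "body": {
  "increments": [
    {"x": -0.7,"y": 0.48,"z": 0,"twist": 0,"grip": 90},
    {"x": -0.7,"y": 0.48,"z": 0,"twist": 0,"grip": 90},
    {"x": -0.6,"y": 0.47,"z": 0.4,"twist": 0,"grip": 90},
    {"x": 0,"y": 0,"z": 0.5,"twist": 0,"grip": 90},
    {"x": 0,"y": 0,"z": 0,"twist": 0,"grip": 90}
  ]
}}

```text
time: 2.18
tool_pos: [0.4374, 0.2399, 0.2115]
ee_rot: [[-0.131, 0.991, -0.008], [0.991, 0.131, -0.003], [-0.002, -0.008, -1.0]]
contact_force: [-1.6, -0.3, -1.7]
gripper_width: 0.0552
grip_force: 0.0
```

```bash
cat >> h.py <<'E'
def look(tag,X,half=45,f=4.4):
    """both views cropped around world point X (m), side by side; prints crop offsets"""
    from workcell import bot
    L=[]
    for n in("top","scene"):
        c=bot.capture(n);pickle.dump(c,open(f"{n}_{tag}.pkl","wb"))
        u,v=proj(c,X)[0].astype(int);u0,v0=max(u-half,0),max(v-half,0)
        L.append(cv2.resize(c["frame"][v0:v0+2*half,u0:u0+2*half],(int(2*half*f),)*2,interpolation=cv2.INTER_CUBIC));print(n,"offset",u0,v0,"scale",f)
    cv2.imwrite(f"pics/{tag}.png",np.hstack(L)[:,:,::-1])
E
python3 - <<'E'
from h import *
go(439.5,240,152,7.5);look("a1",[.44,.24,.15])
E
```

```text
t 2.18 pos [437.4 239.9 211.5] yaw 7.5 q6 0.2 w 55.2 F [-1.6 -0.3 -1.7] grip 0.0
world err [  2.1   0.1 -59.5] -> twist units 0.01 (alt -29.99, to keep q6 small) ; shift units x -0.004 y 0.051 z 1.488
top offset 97 197 scale 4.4
scene offset 353 129 scale 4.4
```

View pics/a1.png

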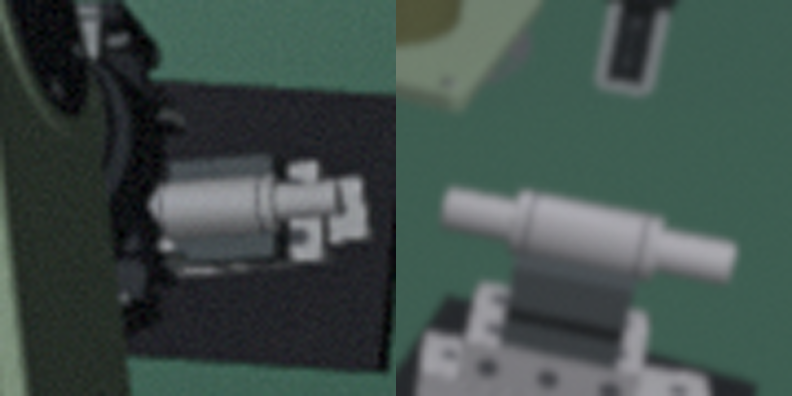

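Run:
```python
from h import *
s=pickle.load(open("scene_a1.pkl","rb"))
n=np.array([.991,.131,0]);p0=np.array([.4374,.2399,0])
for d in(.0275,.042):
    o,D=ray(s,[[(625-396)/4.4+353-.4,92/4.4+129-.4]]);D=D[0]
    t=(n@p0+d-n@o)/(n@D);print(d,o+t*D, "lateral", (o+t*D-p0)@np.array([-.131,.991,0]))
    print(proj(s,p0+n*d+[0,0,.1865]))
```

```text
0.0275 [0.46453419 0.24455662 0.21360127] lateral 0.0010601343355131148
[[401.14144239 163.00139348]]
0.042 [0.47887984 0.24672048 0.22036096] lateral 0.0013252402239843145
[[400.20425156 166.60846402]]
```

Run:
```python
from h import *
go(439.5,240,152,7.5);look("a2",[.44,.24,.22],60,3.3)
```

```text
t 2.28 pos [438.1 242.  214.6] yaw 7.7 q6 0.2 w 55.3 F [-0.2  0.5  1. ] grip 0.0
world err [  1.4  -2.  -62.6] -> twist units 0.03 (alt -29.97, to keep q6 small) ; shift units x -0.054 y 0.028 z 1.566
top offset 73 179 scale 3.3
scene offset 346 80 scale 3.3
```

View pics/a2.png

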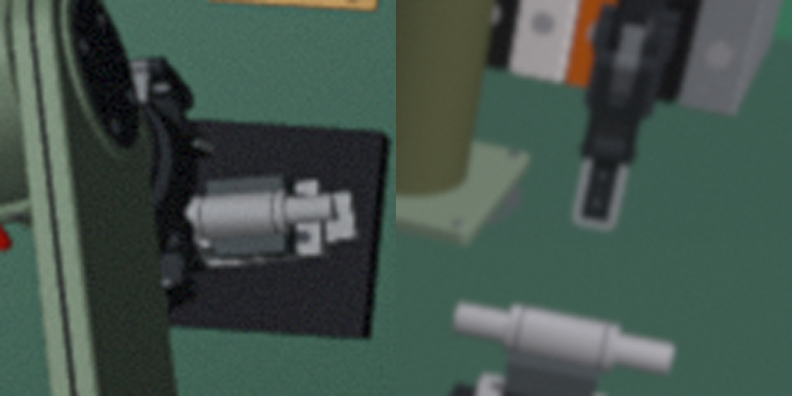

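Emit:
{"method": "step_arm", "body": {
  "increments": [
    {"x": -0.05,"y": 0.03,"z": 0.4,"twist": 0,"grip": 90},
    {"x": 0,"y": 0,"z": 0.4,"twist": 0,"grip": 90},
    {"x": 0,"y": 0,"z": 0.3,"twist": 0,"grip": 90},
    {"x": 0,"y": 0,"z": 0,"twist": 0,"grip": 90},
    {"x": 0,"y": 0,"z": 0,"twist": 0,"grip": 90}
  ]
}}

```text
time: 2.8
tool_pos: [0.4403, 0.2413, 0.1722]
ee_rot: [[-0.135, 0.991, 0.0], [0.991, 0.135, 0.0], [0.0, 0.0, -1.0]]
contact_force: [0.4, -0.0, 0.1]
gripper_width: 0.0552
grip_force: 0.0
```

Run:
```python
from h import *
go(439.5,240,152,7.5);look("a3",[.44,.24,.18],40,5)
```

```text
t 2.8 pos [440.3 241.3 172.2] yaw 7.8 q6 0.19 w 55.2 F [ 0.4 -0.   0.1] grip 0.0
world err [ -0.8  -1.3 -20.2] -> twist units 0.04 (alt -29.96, to keep q6 small) ; shift units x -0.029 y -0.023 z 0.505
top offset 98 201 scale 5
scene offset 361 120 scale 5
```

View pics/a3.png

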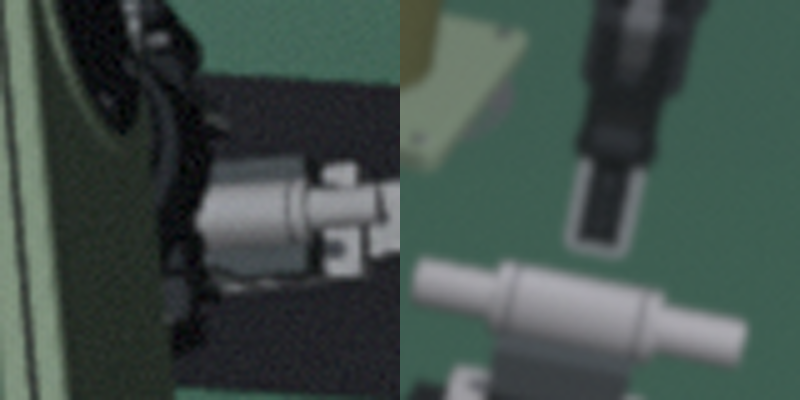

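Emit:
{"method": "step_arm", "body": {
  "increments": [
    {"x": -0.03,"y": -0.02,"z": 0.4,"twist": 0,"grip": 90},
    {"x": 0,"y": 0,"z": 0,"twist": 0,"grip": 150},
    {"x": 0,"y": 0,"z": 0,"twist": 0,"grip": 150},
    {"x": 0,"y": 0,"z": 0,"twist": 0,"grip": 150},
    {"x": 0,"y": 0,"z": 0,"twist": 0,"grip": 150}
  ],
  "force": 30
}}

```text
time: 3.32
tool_pos: [0.4407, 0.2395, 0.1567]
ee_rot: [[-0.133, 0.991, 0.002], [0.991, 0.133, 0.001], [0.0, 0.002, -1.0]]
contact_force: [0.5, 0.3, 1.3]
gripper_width: 0.0353
grip_force: 0.0
```

Run:
```python
from h import *
go(439.5,240,152,7.5);look("a4",[.44,.24,.15],40,5)
```

```text
t 3.32 pos [440.7 239.5 156.7] yaw 7.7 q6 0.19 w 35.3 F [0.5 0.3 1.3] grip 0.0
world err [-1.2  0.5 -4.7] -> twist units 0.03 (alt -29.97, to keep q6 small) ; shift units x 0.017 y -0.027 z 0.118
top offset 102 202 scale 5
scene offset 358 134 scale 5
```

View pics/a4.png

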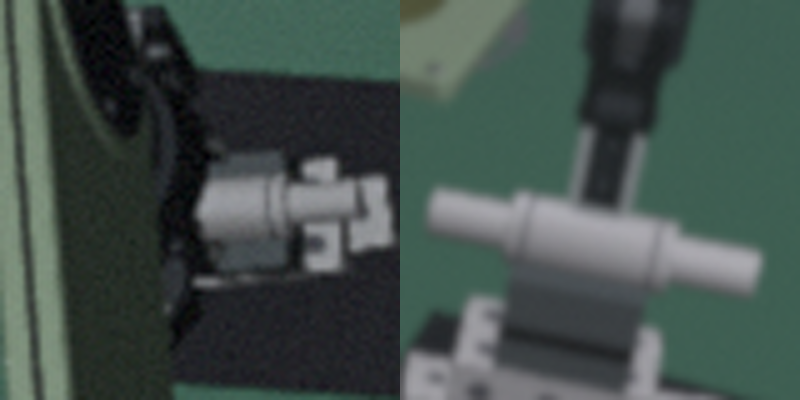

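Emit:
{"method": "step_arm", "body": {
  "increments": [
    {"x": 0,"y": -0.03,"z": 0.1,"twist": 0,"grip": 150},
    {"x": 0,"y": 0,"z": 0,"twist": 0,"grip": 165},
    {"x": 0,"y": 0,"z": 0,"twist": 0,"grip": 180},
    {"x": 0,"y": 0,"z": 0,"twist": 0,"grip": 195},
    {"x": 0,"y": 0,"z": 0,"twist": 0,"grip": 195}
  ],
  "force": 25
}}

```text
time: 3.83
tool_pos: [0.4388, 0.239, 0.1516]
ee_rot: [[-0.133, 0.991, -0.0], [0.991, 0.133, 0.0], [0.0, -0.0, -1.0]]
contact_force: [0.2, -0.1, 0.9]
gripper_width: 0.0201
grip_force: 0.0
```

Run:
```python
from h import *
from workcell import bot
c=bot.capture("scene");pickle.dump(c,open("scene_a5.pkl","wb"))
u,v=proj(c,[.44,.24,.15])[0].astype(int);print(u,v,u-40,v-45, proj(c,bot.get_obs()["tool_pos"]))
cv2.imwrite("pics/a5.png",cv2.resize(c["frame"][v-45:v+30,u-40:u+40],None,fx=8,fy=8,interpolation=cv2.INTER_CUBIC)[:,:,::-1])
```

```text
398 174 358 129 [[398.68015256 173.17107239]]
```

View pics/a5.png

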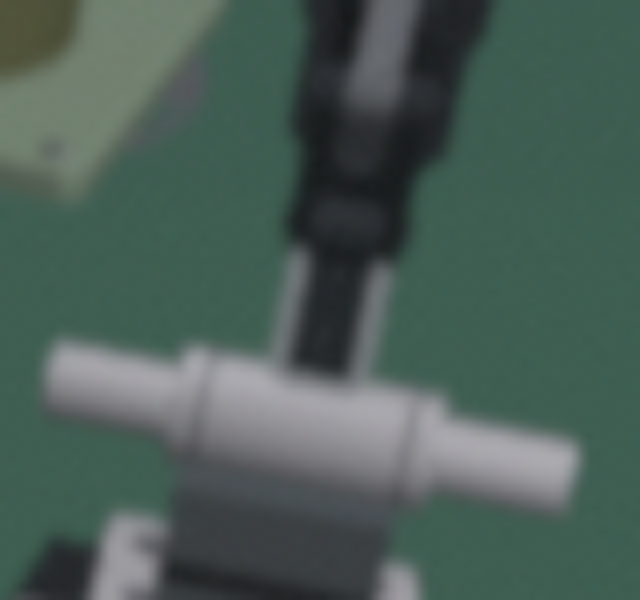

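Emit:
{"method": "step_arm", "body": {
  "increments": [
    {"x": 0,"y": 0,"z": -0.8,"twist": 0,"grip": 195},
    {"x": 0,"y": 0,"z": -0.8,"twist": 0,"grip": 195},
    {"x": 0,"y": 0,"z": 0,"twist": 0,"grip": 195},
    {"x": 0,"y": 0,"z": 0,"twist": 0,"grip": 195}
  ]
}}

```text
time: 4.22
tool_pos: [0.4407, 0.2397, 0.2183]
ee_rot: [[-0.133, 0.991, 0.006], [0.991, 0.133, 0.002], [0.001, 0.006, -1.0]]
contact_force: [-0.9, -0.1, -0.9]
gripper_width: 0.0198
grip_force: 0.0
```

Run:
```python
from h import *
from workcell import bot
o=bot.get_obs();print(o["tool_pos"],o["gripper_width"])
for n in("top","scene"):
    pickle.dump((bot.capture(n),o),open(n+"_c.pkl","wb"))
```

```text
[0.44065439 0.23966487 0.21832936] 0.019845213367130354
```

Emit:
{"method": "step_arm", "body": {
  "increments": [
    {"x": 0,"y": 0,"z": 0,"twist": 0,"grip": 60},
    {"x": 0,"y": 0,"z": 0,"twist": 0,"grip": 60},
    {"x": 0,"y": 0,"z": 0,"twist": 0,"grip": 60},
    {"x": 0,"y": 0,"z": 0,"twist": 0,"grip": 60},
    {"x": 0,"y": 0,"z": 0,"twist": 0,"grip": 60}
  ]
}}

```text
time: 4.73
tool_pos: [0.4385, 0.2389, 0.2151]
ee_rot: [[-0.133, 0.991, -0.001], [0.991, 0.133, -0.0], [-0.0, -0.001, -1.0]]
contact_force: [-0.1, 0.1, -0.5]
gripper_width: 0.0653
grip_force: 0.0
```

Run:
```python
from h import *
from workcell import bot
o=bot.get_obs();print(o["tool_pos"],o["gripper_width"]);p=o["tool_pos"]
rows=[]
for n in("top","scene"):
    c=bot.capture(n);pickle.dump((c,o),open(n+"_o.pkl","wb"))
    c0,_=pickle.load(open(n+"_c.pkl","rb"))
    u,v=proj(c,p)[0].astype(int)
    cr=lambda f:cv2.convertScaleAbs(cv2.resize(f[v-35:v+35,u-48:u+48],(384,280),interpolation=cv2.INTER_CUBIC),alpha=1.6,beta=20)
    print(n,u-48,v-35)
    rows.append(np.hstack([cr(c0["frame"]),cr(c["frame"])]))
    for d in(-1,1):
        w=o["gripper_width"]/2;ty=o["ee_rot"][:,1]
        print(n,"tip pred z-25, z-3:",((proj(c,[p+d*w*ty-[0,0,.025],p+d*w*ty-[0,0,.003]])-[u-48,v-35])*4).round())
cv2.imwrite("pics/a6.png",np.vstack(rows)[:,:,::-1])
```

```text
[0.43852647 0.23891656 0.21507237] 0.06527308399653145
top 86 205
top tip pred z-25, z-3: [[209. 211.]
 [197. 208.]]
top tip pred z-25, z-3: [[207.  83.]
 [194.  76.]]
scene 357 107
scene tip pred z-25, z-3: [[190. 162.]
 [199. 119.]]
scene tip pred z-25, z-3: [[174. 223.]
 [183. 178.]]
```

View pics/a6.png

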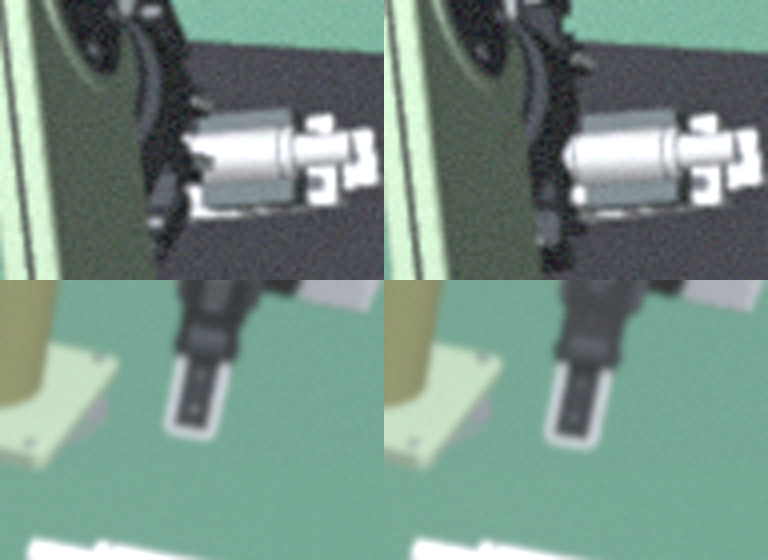

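Emit:
{"method": "step_arm", "body": {
  "increments": [
    {"x": 0,"y": 0.03,"z": 0.6,"twist": 0,"grip": 120},
    {"x": 0,"y": 0,"z": 0.6,"twist": 0,"grip": 120},
    {"x": 0,"y": 0,"z": 0.6,"twist": 0,"grip": 120},
    {"x": 0,"y": 0,"z": 0,"twist": 0,"grip": 120},
    {"x": 0,"y": 0,"z": 0,"twist": 0,"grip": 120}
  ]
}}

```text
time: 5.25
tool_pos: [0.4388, 0.2387, 0.1425]
ee_rot: [[-0.133, 0.991, -0.003], [0.991, 0.133, -0.001], [-0.001, -0.004, -1.0]]
contact_force: [0.6, 1.2, -0.2]
gripper_width: 0.045
grip_force: 0.0
```

Emit:
{"method": "step_arm", "body": {
  "increments": [
    {"x": 0,"y": 0,"z": 0.05,"twist": 0,"grip": 120},
    {"x": 0,"y": 0,"z": 0.05,"twist": 0,"grip": 120},
    {"x": 0,"y": 0,"z": 0,"twist": 0,"grip": 120}
  ]
}}

```text
time: 5.5
tool_pos: [0.441, 0.2395, 0.1409]
ee_rot: [[-0.133, 0.991, 0.002], [0.991, 0.133, 0.001], [0.0, 0.003, -1.0]]
contact_force: [-0.9, -0.3, 0.8]
gripper_width: 0.0458
grip_force: 0.0
```

Emit:
{"method": "step_arm", "body": {
  "increments": [
    {"x": 0,"y": 0,"z": 0,"twist": 0,"grip": 150},
    {"x": 0,"y": 0,"z": 0,"twist": 0,"grip": 165},
    {"x": 0,"y": 0,"z": 0,"twist": 0,"grip": 180},
    {"x": 0,"y": 0,"z": 0,"twist": 0,"grip": 180}
  ]
}}

```text
time: 5.83
tool_pos: [0.4403, 0.2393, 0.1401]
ee_rot: [[-0.133, 0.991, 0.001], [0.991, 0.133, 0.0], [0.0, 0.001, -1.0]]
contact_force: [0.5, -0.7, 0.7]
gripper_width: 0.0254
grip_force: 0.3
```

Emit:
{"method": "step_arm", "body": {
  "increments": [
    {"x": 0,"y": 0,"z": 0,"twist": 0,"grip": 120},
    {"x": 0,"y": 0,"z": 0,"twist": 0,"grip": 120},
    {"x": 0,"y": 0,"z": 0,"twist": 0,"grip": 120},
    {"x": 0,"y": 0,"z": 0.1,"twist": 0,"grip": 120},
    {"x": 0,"y": 0,"z": 0.1,"twist": 0,"grip": 120}
  ]
}}

```text
time: 6.25
tool_pos: [0.4401, 0.2392, 0.1314]
ee_rot: [[-0.133, 0.991, 0.0], [0.991, 0.133, 0.0], [0.0, 0.0, -1.0]]
contact_force: [-0.8, -0.0, -0.1]
gripper_width: 0.0452
grip_force: 0.0
```

Emit:
{"method": "step_arm", "body": {
  "increments": [
    {"x": 0,"y": 0,"z": 0,"twist": 0,"grip": 150},
    {"x": 0,"y": 0,"z": 0,"twist": 0,"grip": 165},
    {"x": 0,"y": 0,"z": 0,"twist": 0,"grip": 180},
    {"x": 0,"y": 0,"z": 0,"twist": 0,"grip": 180},
    {"x": 0,"y": 0,"z": 0,"twist": 0,"grip": 180}
  ]
}}

```text
time: 6.67
tool_pos: [0.4406, 0.2392, 0.1317]
ee_rot: [[-0.133, 0.991, 0.001], [0.991, 0.133, 0.0], [-0.0, 0.001, -1.0]]
contact_force: [3.4, 0.2, -2.6]
gripper_width: 0.0266
grip_force: 25.2
```

Emit:
{"method": "step_arm", "body": {
  "increments": [
    {"x": 0,"y": 0,"z": 0,"twist": 0,"grip": 120},
    {"x": 0,"y": 0,"z": 0,"twist": 0,"grip": 120},
    {"x": 0,"y": 0,"z": 0.1,"twist": 0,"grip": 120},
    {"x": 0,"y": 0,"z": 0,"twist": 0,"grip": 120},
    {"x": 0,"y": 0,"z": 0,"twist": 0,"grip": 120}
  ]
}}

```text
time: 7.08
tool_pos: [0.4394, 0.2391, 0.1272]
ee_rot: [[-0.133, 0.991, -0.001], [0.991, 0.133, -0.0], [-0.0, -0.001, -1.0]]
contact_force: [-0.9, -0.2, -0.3]
gripper_width: 0.0452
grip_force: 0.0
```

Emit:
{"method": "step_arm", "body": {
  "increments": [
    {"x": 0,"y": 0,"z": 0,"twist": 0,"grip": 150},
    {"x": 0,"y": 0,"z": 0,"twist": 0,"grip": 165},
    {"x": 0,"y": 0,"z": 0,"twist": 0,"grip": 180},
    {"x": 0,"y": 0,"z": 0,"twist": 0,"grip": 180},
    {"x": 0,"y": 0,"z": 0,"twist": 0,"grip": 180}
  ]
}}

```text
time: 7.5
tool_pos: [0.4407, 0.2393, 0.128]
ee_rot: [[-0.133, 0.991, 0.002], [0.991, 0.133, 0.0], [0.0, 0.002, -1.0]]
contact_force: [2.3, 0.7, -0.9]
gripper_width: 0.0269
grip_force: 25.7
```

Emit:
{"method": "step_arm", "body": {
  "increments": [
    {"x": 0,"y": 0,"z": 0,"twist": 0,"grip": 130},
    {"x": 0,"y": 0,"z": 0,"twist": 0,"grip": 130},
    {"x": 0,"y": 0,"z": 0.05,"twist": 0,"grip": 130},
    {"x": 0,"y": 0,"z": 0,"twist": 0,"grip": 130},
    {"x": 0,"y": 0,"z": 0,"twist": 0,"grip": 130}
  ]
}}

```text
time: 7.92
tool_pos: [0.4395, 0.2391, 0.1252]
ee_rot: [[-0.133, 0.991, -0.001], [0.991, 0.133, -0.0], [-0.0, -0.001, -1.0]]
contact_force: [0.1, -0.2, -0.4]
gripper_width: 0.042
grip_force: 0.0
```

Emit:
{"method": "step_arm", "body": {
  "increments": [
    {"x": 0,"y": 0,"z": 0.04,"twist": 0,"grip": 130},
    {"x": 0,"y": 0,"z": 0,"twist": 0,"grip": 130}
  ]
}}

```text
time: 8.08
tool_pos: [0.4397, 0.2391, 0.1236]
ee_rot: [[-0.133, 0.991, -0.001], [0.991, 0.133, -0.0], [-0.0, -0.001, -1.0]]
contact_force: [-0.2, 0.7, -0.3]
gripper_width: 0.042
grip_force: 0.0
```

Emit:
{"method": "step_arm", "body": {
  "increments": [
    {"x": 0,"y": 0,"z": 0.04,"twist": 0,"grip": 130},
    {"x": 0,"y": 0,"z": 0,"twist": 0,"grip": 130}
  ]
}}

```text
time: 8.25
tool_pos: [0.44, 0.2392, 0.1236]
ee_rot: [[-0.133, 0.991, -0.0], [0.991, 0.133, -0.0], [-0.0, -0.0, -1.0]]
contact_force: [-3.0, -0.3, 7.2]
gripper_width: 0.0418
grip_force: 3.7
```

Emit:
{"method": "step_arm", "body": {
  "increments": [
    {"x": 0,"y": 0,"z": 0,"twist": 0,"grip": 150},
    {"x": 0,"y": 0,"z": 0,"twist": 0,"grip": 165},
    {"x": 0,"y": 0,"z": 0,"twist": 0,"grip": 180},
    {"x": 0,"y": 0,"z": 0,"twist": 0,"grip": 180},
    {"x": 0,"y": 0,"z": 0,"twist": 0,"grip": 180}
  ]
}}

```text
time: 8.67
tool_pos: [0.4409, 0.2397, 0.1251]
ee_rot: [[-0.133, 0.991, 0.002], [0.991, 0.133, 0.001], [0.001, 0.002, -1.0]]
contact_force: [-3.6, -0.6, 13.5]
gripper_width: 0.0272
grip_force: 27.5
```

Emit:
{"method": "step_arm", "body": {
  "increments": [
    {"x": 0,"y": 0,"z": 0,"twist": 0,"grip": 230},
    {"x": 0,"y": 0,"z": 0,"twist": 0,"grip": 230},
    {"x": 0,"y": 0,"z": -0.1,"twist": 0,"grip": 230},
    {"x": 0,"y": 0,"z": -0.2,"twist": 0,"grip": 230},
    {"x": 0,"y": 0,"z": -0.3,"twist": 0,"grip": 230}
  ],
  "force": 60
}}

```text
time: 9.08
tool_pos: [0.4381, 0.2385, 0.1448]
ee_rot: [[-0.133, 0.991, -0.005], [0.991, 0.133, -0.002], [-0.001, -0.005, -1.0]]
contact_force: [0.4, -0.7, -3.0]
gripper_width: 0.0256
grip_force: 59.3
```

Emit:
{"method": "step_arm", "body": {
  "increments": [
    {"x": 0,"y": 0,"z": -0.5,"twist": 0,"grip": 230},
    {"x": 0,"y": 0,"z": -0.5,"twist": 0,"grip": 230},
    {"x": 0,"y": 0,"z": -0.4,"twist": 0.5,"grip": 230},
    {"x": 0,"y": 0,"z": 0,"twist": 0.5,"grip": 230},
    {"x": 0,"y": 0,"z": 0,"twist": 0.35,"grip": 230}
  ]
}}

```text
time: 9.5
tool_pos: [0.4404, 0.2393, 0.2034]
ee_rot: [[0.01, 1.0, 0.002], [1.0, -0.01, 0.001], [0.001, 0.002, -1.0]]
contact_force: [-1.1, 0.3, -4.0]
gripper_width: 0.026
grip_force: 59.5
```

Run:
```python
from h import *
go(644,251.5,100,-0.5)
```

```text
t 9.5 pos [440.4 239.3 203.4] yaw -0.6 q6 0.34 w 26.0 F [-1.1  0.3 -4. ] grip 59.5
world err [ 203.6   12.2 -103.4] -> twist units -0.01 (alt 29.99, to keep q6 small) ; shift units x 0.349 y 5.087 z 2.586
```

Emit:
{"method": "step_arm", "body": {
  "increments": [
    {"x": 0.1,"y": 0.6,"z": 0,"twist": 0,"grip": 230},
    {"x": 0.1,"y": 0.8,"z": 0,"twist": 0,"grip": 230},
    {"x": 0.1,"y": 0.8,"z": 0,"twist": 0,"grip": 230},
    {"x": 0,"y": 0.8,"z": 0,"twist": 0,"grip": 230},
    {"x": 0,"y": 0.8,"z": 0,"twist": 0,"grip": 230}
  ]
}}

```text
time: 9.92
tool_pos: [0.5925, 0.2499, 0.2011]
ee_rot: [[0.007, 1.0, -0.002], [1.0, -0.007, -0.001], [-0.001, -0.002, -1.0]]
contact_force: [0.4, 0.1, -2.8]
gripper_width: 0.0259
grip_force: 59.5
```

Emit:
{"method": "step_arm", "body": {
  "increments": [
    {"x": 0,"y": 0.8,"z": 0.5,"twist": 0,"grip": 230},
    {"x": 0,"y": 0.5,"z": 0.6,"twist": 0,"grip": 230},
    {"x": 0,"y": 0,"z": 0.6,"twist": 0,"grip": 230},
    {"x": 0,"y": 0,"z": 0.2,"twist": 0,"grip": 230},
    {"x": 0,"y": 0,"z": 0,"twist": 0,"grip": 230}
  ]
}}

```text
time: 10.33
tool_pos: [0.6402, 0.2485, 0.1208]
ee_rot: [[0.008, 1.0, -0.011], [1.0, -0.008, -0.003], [-0.003, -0.011, -1.0]]
contact_force: [0.2, -0.2, -3.6]
gripper_width: 0.0257
grip_force: 59.9
```

Run:
```python
from h import *
go(644,251.5,34,-0.5);look("b1",[.64,.25,.07],50,4)
```

```text
t 10.33 pos [640.2 248.5 120.8] yaw -0.5 q6 0.25 w 25.7 F [ 0.2 -0.2 -3.6] grip 59.9
world err [  3.8   3.  -86.8] -> twist units 0.01 (alt -29.99, to keep q6 small) ; shift units x 0.075 y 0.095 z 2.169
top offset 106 112 scale 4
scene offset 315 221 scale 4
```

View pics/b1.png

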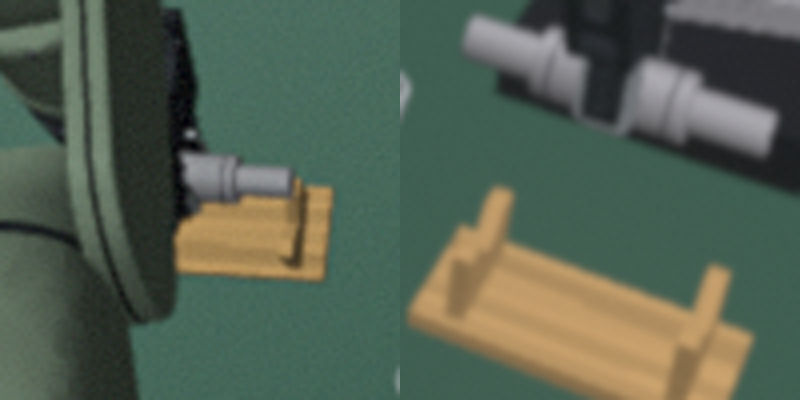

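Run:
```python
from h import *
s=pickle.load(open("scene_b1.pkl","rb"));t=pickle.load(open("top_b1.pkl","rb"))
S=lambda u,v:((u-400)/4+315-.4,v/4+221-.4);T=lambda u,v:(u/4+106-.4,v/4+112-.4)
q=onz(s,[S(410,308),S(753,333)],.008)*1e3;print("rack",q,q.mean(0))
e=onz(s,[S(473,36),S(772,133)],.1293)*1e3;print("shaft",e,e.mean(0),np.linalg.norm(e[1]-e[0]))
print("shaft -y end top",onz(t,[T(291,180)],.1293)*1e3)
print("rack -y edge top",onz(t,[T(332,188),T(324,279)],.006)*1e3)
t0=pickle.load(open("top0.pkl","rb"));f=t0["frame"]
m=cv2.inRange(cv2.cvtColor(f,cv2.COLOR_RGB2HSV),(8,70,90),(25,255,255))[150:190,130:195]
k=max(cv2.findContours(m,0,1)[0],key=cv2.contourArea)[:,0]+[130,150]
for z in(0,.008):
    P=onz(t0,k,z)*1e3;print(z,P.min(0),P.max(0))
go(644,251.5,34,-.5)
```

```text
rack [[673.90486987 185.97802495   8.        ]
 [614.7199872  316.58198606   8.        ]] [644.31242853 251.28000551   8.        ]
shaft [[638.47576898 187.02028791 129.3       ]
 [638.44590698 306.72231714 129.3       ]] [638.46083798 246.87130253 129.3       ] 119.70203294622873
shaft -y end top [[640.66284678 187.16595445 129.3       ]]
rack -y edge top [[674.21120868 187.16236097   6.        ]
 [614.05495385 186.8662513    6.        ]]
0 [614.25574171 187.60663326   0.        ] [681.81155232 319.72291996   0.        ]
0.008 [612.3246809  186.08087456   8.        ] [679.36754049 317.19400277   8.        ]
t 10.43 pos [643.2 249.7 126.1] yaw -0.4 q6 0.25 w 25.9 F [ 0.1  1.2 -3.4] grip 59.9
world err [  0.8   1.8 -92.1] -> twist units 0.01 (alt -29.99, to keep q6 small) ; shift units x 0.045 y 0.020 z 2.303
```

Emit:
{"method": "step_arm", "body": {
  "increments": [
    {"x": 0.08,"y": 0.03,"z": 0.5,"twist": 0,"grip": 230},
    {"x": 0,"y": 0,"z": 0.5,"twist": 0,"grip": 230},
    {"x": 0,"y": 0,"z": 0.4,"twist": 0,"grip": 230},
    {"x": 0,"y": 0,"z": 0,"twist": 0,"grip": 230},
    {"x": 0,"y": 0,"z": 0,"twist": 0,"grip": 230}
  ]
}}

```text
time: 10.85
tool_pos: [0.645, 0.2531, 0.0715]
ee_rot: [[0.007, 1.0, 0.0], [1.0, -0.007, 0.0], [0.0, 0.0, -1.0]]
contact_force: [-0.1, -0.8, -2.8]
gripper_width: 0.0258
grip_force: 59.9
```

Run:
```python
from h import *
go(644,253,35,-0.5)
```

```text
t 10.85 pos [645.  253.1  71.5] yaw -0.4 q6 0.26 w 25.8 F [-0.1 -0.8 -2.8] grip 59.9
world err [ -1.   -0.1 -36.5] -> twist units 0.01 (alt -29.99, to keep q6 small) ; shift units x -0.002 y -0.026 z 0.913
```

Emit:
{"method": "step_arm", "body": {
  "increments": [
    {"x": 0,"y": -0.02,"z": 0.3,"twist": 0,"grip": 230},
    {"x": 0,"y": 0,"z": 0.3,"twist": 0,"grip": 230},
    {"x": 0,"y": 0,"z": 0.2,"twist": 0,"grip": 230},
    {"x": 0,"y": 0,"z": 0.05,"twist": 0,"grip": 230},
    {"x": 0,"y": 0,"z": 0,"twist": 0,"grip": 230}
  ]
}}

```text
time: 11.27
tool_pos: [0.6438, 0.2525, 0.0352]
ee_rot: [[0.008, 1.0, -0.002], [1.0, -0.008, -0.0], [-0.001, -0.002, -1.0]]
contact_force: [-1.3, 0.2, -4.5]
gripper_width: 0.0257
grip_force: 60.1
```

Emit:
{"method": "step_arm", "body": {
  "increments": [
    {"x": 0,"y": 0,"z": 0.05,"twist": 0,"grip": 230},
    {"x": 0,"y": 0,"z": 0.04,"twist": 0,"grip": 230},
    {"x": 0,"y": 0,"z": 0,"twist": 0,"grip": 230}
  ]
}}

```text
time: 11.52
tool_pos: [0.6449, 0.2528, 0.033]
ee_rot: [[0.008, 1.0, 0.001], [1.0, -0.008, 0.0], [0.0, 0.001, -1.0]]
contact_force: [0.1, 0.0, -2.8]
gripper_width: 0.026
grip_force: 60.1
```

Emit:
{"method": "step_arm", "body": {
  "increments": [
    {"x": 0,"y": 0,"z": 0.04,"twist": 0,"grip": 230},
    {"x": 0,"y": 0,"z": 0,"twist": 0,"grip": 230}
  ]
}}

```text
time: 11.68
tool_pos: [0.6452, 0.2529, 0.0325]
ee_rot: [[0.008, 1.0, 0.001], [1.0, -0.008, 0.0], [0.0, 0.001, -1.0]]
contact_force: [-1.3, -1.4, 0.7]
gripper_width: 0.0258
grip_force: 60.6
```

Emit:
{"method": "step_arm", "body": {
  "increments": [
    {"x": 0,"y": 0,"z": 0.04,"twist": 0,"grip": 230},
    {"x": 0,"y": 0,"z": 0,"twist": 0,"grip": 230}
  ]
}}

```text
time: 11.85
tool_pos: [0.6453, 0.2529, 0.0325]
ee_rot: [[0.008, 1.0, 0.001], [1.0, -0.008, 0.0], [0.0, 0.001, -1.0]]
contact_force: [-4.0, -1.7, 8.9]
gripper_width: 0.0262
grip_force: 61.4
```

Contact in the notches (fz +9). Release and rise.

Emit:
{"method": "step_arm", "body": {
  "increments": [
    {"x": 0,"y": 0,"z": -0.04,"twist": 0,"grip": 170},
    {"x": 0,"y": 0,"z": 0,"twist": 0,"grip": 150},
    {"x": 0,"y": 0,"z": 0,"twist": 0,"grip": 120},
    {"x": 0,"y": 0,"z": 0,"twist": 0,"grip": 120},
    {"x": 0,"y": 0,"z": 0,"twist": 0,"grip": 120}
  ]
}}

```text
time: 12.27
tool_pos: [0.6444, 0.2528, 0.0309]
ee_rot: [[0.008, 1.0, -0.0], [1.0, -0.008, -0.0], [-0.0, -0.0, -1.0]]
contact_force: [0.3, -0.1, 0.2]
gripper_width: 0.0452
grip_force: 0.0
```

Emit:
{"method": "step_arm", "body": {
  "increments": [
    {"x": 0,"y": 0,"z": -0.2,"twist": 0,"grip": 120},
    {"x": 0,"y": 0,"z": -0.5,"twist": 0,"grip": 120},
    {"x": 0,"y": 0,"z": -0.9,"twist": 0,"grip": 120},
    {"x": 0,"y": 0,"z": -1,"twist": 0,"grip": 0},
    {"x": 0,"y": 0,"z": -1,"twist": 0,"grip": 0}
  ]
}}

```text
time: 12.68
tool_pos: [0.6437, 0.2526, 0.1761]
ee_rot: [[0.008, 1.0, -0.002], [1.0, -0.008, -0.0], [-0.001, -0.002, -1.0]]
contact_force: [0.4, -0.0, 0.3]
gripper_width: 0.068
grip_force: 0.0
```

Emit:
{"method": "step_arm", "body": {
  "increments": [
    {"x": 0,"y": 0,"z": -0.7,"twist": 0,"grip": 0},
    {"x": 0.9,"y": 0,"z": 0,"twist": 0,"grip": 0},
    {"x": 0.9,"y": 0,"z": 0,"twist": 0,"grip": 0},
    {"x": 0.9,"y": 0,"z": 0,"twist": 0,"grip": 0},
    {"x": 0,"y": 0,"z": 0,"twist": 0,"grip": 0}
  ]
}}

```text
time: 13.1
tool_pos: [0.6439, 0.3677, 0.2039]
ee_rot: [[0.002, 1.0, 0.001], [1.0, -0.002, 0.005], [0.005, 0.001, -1.0]]
contact_force: [-1.4, -0.8, -0.0]
gripper_width: 0.0856
grip_force: 0.0
```

Run:
```python
from h import *
go(440,240,150,7)
look("b2",[.55,.24,.05],75,2.6)
s=pickle.load(open("scene_b2.pkl","rb"));t=pickle.load(open("top_b2.pkl","rb"))
a=np.array([.44,.235,.08]);L=[]
for c in(t,s):
    u,v=proj(c,a)[0].astype(int);print("crop",u-40,v-40);L.append(cv2.resize(c["frame"][v-40:v+40,u-40:u+40],(400,400),interpolation=cv2.INTER_CUBIC))
b=cv2.imread("pics/b2.png")[:,:,::-1];b=cv2.resize(b,None,fx=.5,fy=.5)
H=np.zeros((400+b.shape[0],800,3),np.uint8);H[:400]=np.hstack(L);H[400:,:b.shape[1]]=b
cv2.imwrite("pics/b2.png",H[:,:,::-1]);print(H.shape)
```

```text
t 13.1 pos [643.9 367.7 203.9] yaw -0.1 q6 0.4 w 85.6 F [-1.4 -0.8 -0. ] grip 0.0
world err [-203.9 -127.7  -53.9] -> twist units -1.18 (alt 28.82, to keep q6 small) ; shift units x -2.548 y -5.448 z 1.347
top offset 84 126 scale 2.6
scene offset 298 173 scale 2.6
crop 113 206
crop 349 164
(595, 800, 3)
```

View pics/b2.png

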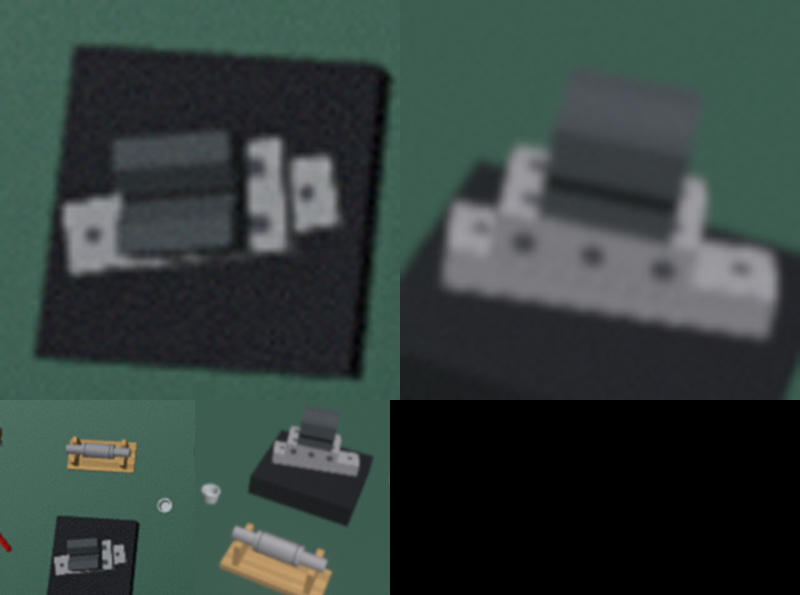

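Run:
```python
from h import *
s=pickle.load(open("scene_b2.pkl","rb"));t=pickle.load(open("top_b2.pkl","rb"))
T=lambda L:np.array(L)/5+[113,206]-.4
S=lambda L:(np.array(L)-[400,0])/5+[349,164]-.4
ang=lambda d:np.degrees(np.arctan2(d[1],d[0]))%180
P=onz(t,T([(113,142),(230,129),(235,245),(119,257)]),.125)*1e3;print("V top",P.round(1)[:,:2],P.mean(0),ang(P[1]-P[0]),ang(P[2]-P[3]),ang(P[3]-P[0]),np.linalg.norm(P[1]-P[0]),np.linalg.norm(P[2]-P[1]))
P=onz(s,S([(568,70),(703,92)]),.125)*1e3;d=P[1]-P[0];print("V scene back edge",P[:,:2],ang(d),np.linalg.norm(d));n=np.array([d[1],-d[0],0])/np.linalg.norm(d);n*=np.sign(n[0]);print(" centre",P.mean(0)+25*n)
P=onz(t,T([(283,136),(288,248)]),.085)*1e3;d=P[1]-P[0];n=np.array([-d[1],d[0],0])/np.linalg.norm(d);n*=np.sign(n[1]);print("block top end",P,np.linalg.norm(d),"yaw",ang(n),"c",P.mean(0)+37.5*n)
P=onz(s,S([(497,215),(683,248)]),.085)*1e3;print("block front top edge scene",P,ang(P[1]-P[0]),np.linalg.norm(P[1]-P[0]))
P=onz(t,T([(333,155),(341,228),(71,275),(61,205)]),.06)*1e3;print("par",P.round(1)[:,:2],P.mean(0),ang(P[3]-P[0]),ang(P[2]-P[1]),np.linalg.norm(P[3]-P[0]),np.linalg.norm(P[1]-P[0]))
P=onz(s,S([(450,200),(777,262)]),.06)*1e3;print("par scene outer ends",P)
# plate
P=onz(t,T([(75,45),(388,65),(362,377),(36,357)]),.04)*1e3;print("plate",P.round(1)[:,:2],P.mean(0))
```

```text
V top [[460.7 265.9]
 [469.2 215.2]
 [419.  207.8]
 [411.  257.5]] [439.95410534 236.60983882 125.        ] 99.55716881864304 99.06127426877008 9.54879356018975 51.31601142613922 50.769294396994795
V scene back edge [[423.55758661 207.86266028]
 [413.26727129 257.7666195 ]] 101.65122362912896 50.95385888470931
 centre [442.89730621 237.86347992 125.        ]
block top end [[472.01361925 200.56187237  85.        ]
 [421.47428134 193.29065606  85.        ]] 51.05972251191015 yaw 98.18710131490728 c [441.40372128 234.04407603  85.        ]
block front top edge scene [[476.11189617 201.71751484  85.        ]
 [461.87915258 269.32672231  85.        ]] 101.88803013194081 69.09106978743279
par [[467.3 181.8]
 [433.6 174.9]
 [405.2 297.7]
 [437.1 306.2]] [435.77999556 240.17064066  60.        ] 103.66861678465138 103.05551068628132 128.00359040659754 34.377831056266174
par scene outer ends [[436.90132115 173.65375027  60.        ]
 [413.57333395 299.25911562  60.        ]]
plate [[515.6 315.1]
 [514.2 163.4]
 [366.6 162.5]
 [367.3 315.8]] [440.92854883 239.20441585  40.        ]
```

Emit:
{"method": "step_arm", "body": {
  "increments": [
    {"x": 0,"y": 0,"z": 0,"twist": -0.8,"grip": 60},
    {"x": 0,"y": 0,"z": 0,"twist": -0.8,"grip": 60},
    {"x": 0,"y": 0,"z": 0,"twist": 0,"grip": 60}
  ]
}}

```text
time: 13.45
tool_pos: [0.6455, 0.3593, 0.2032]
ee_rot: [[-0.159, 0.987, -0.0], [0.987, 0.159, -0.001], [-0.001, -0.0, -1.0]]
contact_force: [0.3, -0.1, -0.9]
gripper_width: 0.0652
grip_force: 0.0
```

Run:
```python
from h import *
go(440.5,237,200,9.5)
```

```text
t 13.45 pos [645.5 359.3 203.2] yaw 9.1 q6 0.23 w 65.2 F [ 0.3 -0.1 -0.9] grip 0.0
world err [-205.  -122.3   -3.2] -> twist units -0.06 (alt 29.94, to keep q6 small) ; shift units x -2.170 y -5.560 z 0.081
```

Emit:
{"method": "step_arm", "body": {
  "increments": [
    {"x": -0.3,"y": -0.8,"z": 0,"twist": -0.06,"grip": 60},
    {"x": -0.3,"y": -0.8,"z": 0,"twist": 0,"grip": 60},
    {"x": -0.3,"y": -0.8,"z": 0,"twist": 0,"grip": 60},
    {"x": -0.3,"y": -0.8,"z": 0,"twist": 0,"grip": 60},
    {"x": -0.3,"y": -0.8,"z": 0,"twist": 0,"grip": 60}
  ]
}}

```text
time: 13.87
tool_pos: [0.496, 0.2734, 0.2031]
ee_rot: [[-0.161, 0.987, -0.0], [0.987, 0.161, -0.0], [-0.0, -0.0, -1.0]]
contact_force: [0.4, 0.0, 0.4]
gripper_width: 0.0654
grip_force: 0.0
```

Emit:
{"method": "step_arm", "body": {
  "increments": [
    {"x": -0.3,"y": -0.8,"z": 0.1,"twist": 0,"grip": 60},
    {"x": -0.3,"y": -0.7,"z": 0.5,"twist": 0,"grip": 60},
    {"x": 0,"y": 0,"z": 0.5,"twist": 0,"grip": 60},
    {"x": 0,"y": 0,"z": 0,"twist": 0,"grip": 60},
    {"x": 0,"y": 0,"z": 0,"twist": 0,"grip": 60}
  ]
}}

```text
time: 14.28
tool_pos: [0.4417, 0.2408, 0.159]
ee_rot: [[-0.163, 0.987, -0.001], [0.987, 0.163, -0.001], [-0.0, -0.001, -1.0]]
contact_force: [0.1, -0.4, 0.2]
gripper_width: 0.0656
grip_force: 0.0
```

Run:
```python
from h import *
go(440.5,237,93,9.5)
```

```text
t 14.28 pos [441.7 240.8 159. ] yaw 9.4 q6 0.16 w 65.6 F [ 0.1 -0.4  0.2] grip 0.0
world err [ -1.2  -3.8 -66. ] -> twist units -0.02 (alt 29.98, to keep q6 small) ; shift units x -0.090 y -0.046 z 1.649
```

Emit:
{"method": "step_arm", "body": {
  "increments": [
    {"x": -0.09,"y": -0.04,"z": 0.4,"twist": 0,"grip": 60},
    {"x": 0,"y": 0,"z": 0.4,"twist": 0,"grip": 60},
    {"x": 0,"y": 0,"z": 0.2,"twist": 0,"grip": 60},
    {"x": 0,"y": 0,"z": 0.1,"twist": 0,"grip": 60},
    {"x": 0,"y": 0,"z": 0,"twist": 0,"grip": 60}
  ]
}}

```text
time: 14.7
tool_pos: [0.4418, 0.2381, 0.1152]
ee_rot: [[-0.165, 0.986, -0.0], [0.986, 0.165, -0.0], [-0.0, -0.0, -1.0]]
contact_force: [-0.6, 1.0, -0.4]
gripper_width: 0.0649
grip_force: 0.0
```

Emit:
{"method": "step_arm", "body": {
  "increments": [
    {"x": 0,"y": 0,"z": 0.2,"twist": 0,"grip": 60},
    {"x": 0,"y": 0,"z": 0.2,"twist": 0,"grip": 60},
    {"x": 0,"y": 0,"z": 0.15,"twist": 0,"grip": 60},
    {"x": 0,"y": 0,"z": 0,"twist": 0,"grip": 60},
    {"x": 0,"y": 0,"z": 0,"twist": 0,"grip": 60}
  ]
}}

```text
time: 15.12
tool_pos: [0.4406, 0.2378, 0.0926]
ee_rot: [[-0.165, 0.986, -0.001], [0.986, 0.165, -0.0], [-0.0, -0.001, -1.0]]
contact_force: [-0.7, 0.4, 0.1]
gripper_width: 0.0655
grip_force: 0.0
```

Run:
```python
from h import *
go(440.5,237,93,9.5)
```

```text
t 15.12 pos [440.6 237.8  92.6] yaw 9.5 q6 0.16 w 65.5 F [-0.7  0.4  0.1] grip 0.0
world err [-0.1 -0.8  0.4] -> twist units 0.00 (alt -30.00, to keep q6 small) ; shift units x -0.020 y -0.007 z -0.010
```

Close gently, then lift. Gripping command 130 (~42 mm) stops on the block at 50 mm.

Emit:
{"method": "step_arm", "body": {
  "increments": [
    {"x": 0,"y": 0,"z": 0,"twist": 0,"grip": 85},
    {"x": 0,"y": 0,"z": 0,"twist": 0,"grip": 100},
    {"x": 0,"y": 0,"z": 0,"twist": 0,"grip": 115},
    {"x": 0,"y": 0,"z": 0,"twist": 0,"grip": 130},
    {"x": 0,"y": 0,"z": 0,"twist": 0,"grip": 150}
  ],
  "force": 30
}}

```text
time: 15.53
tool_pos: [0.4413, 0.238, 0.0938]
ee_rot: [[-0.165, 0.986, 0.0], [0.986, 0.165, 0.0], [0.0, 0.0, -1.0]]
contact_force: [-2.3, -1.2, 4.0]
gripper_width: 0.0496
grip_force: 32.5
```

Emit:
{"method": "step_arm", "body": {
  "increments": [
    {"x": 0,"y": 0,"z": 0,"twist": 0,"grip": 170},
    {"x": 0,"y": 0,"z": 0,"twist": 0,"grip": 170},
    {"x": 0,"y": 0,"z": -0.1,"twist": 0,"grip": 170},
    {"x": 0,"y": 0,"z": -0.1,"twist": 0,"grip": 170},
    {"x": 0,"y": 0,"z": 0,"twist": 0,"grip": 170}
  ],
  "force": 80
}}

```text
time: 15.95
tool_pos: [0.4404, 0.2376, 0.1005]
ee_rot: [[-0.165, 0.986, -0.001], [0.986, 0.165, -0.001], [-0.0, -0.002, -1.0]]
contact_force: [0.0, 0.3, -6.7]
gripper_width: 0.0489
grip_force: 83.5
```

Run:
```python
from h import *
go(446.5,-8,120,19)
```

```text
t 15.95 pos [440.4 237.6 100.5] yaw 9.5 q6 0.16 w 48.9 F [ 0.   0.3 -6.7] grip 83.5
world err [   6.1 -245.6   19.5] -> twist units -1.58 (alt 28.42, to keep q6 small) ; shift units x -5.856 y -1.854 z -0.487
```

Emit:
{"method": "step_arm", "body": {
  "increments": [
    {"x": 0,"y": 0,"z": -0.5,"twist": 0,"grip": 170},
    {"x": 0,"y": 0,"z": -0.5,"twist": 0,"grip": 170},
    {"x": 0,"y": 0,"z": -0.4,"twist": -0.6,"grip": 170},
    {"x": 0,"y": 0,"z": 0,"twist": -0.6,"grip": 170},
    {"x": 0,"y": 0,"z": 0,"twist": -0.38,"grip": 170}
  ]
}}

```text
time: 16.37
tool_pos: [0.4416, 0.238, 0.1578]
ee_rot: [[-0.328, 0.945, 0.002], [0.945, 0.328, 0.0], [-0.0, 0.002, -1.0]]
contact_force: [-0.3, 0.6, -7.0]
gripper_width: 0.0493
grip_force: 85.9
```

Emit:
{"method": "step_arm", "body": {
  "increments": [
    {"x": -0.4,"y": -0.1,"z": 0,"twist": 0,"grip": 170},
    {"x": -0.7,"y": -0.2,"z": 0,"twist": 0,"grip": 170},
    {"x": -0.8,"y": -0.3,"z": 0,"twist": 0,"grip": 170},
    {"x": -0.8,"y": -0.3,"z": 0,"twist": 0,"grip": 170},
    {"x": -0.8,"y": -0.3,"z": 0,"twist": 0,"grip": 170}
  ]
}}

```text
time: 16.78
tool_pos: [0.44, 0.0887, 0.156]
ee_rot: [[-0.327, 0.945, -0.002], [0.945, 0.327, -0.0], [0.0, -0.002, -1.0]]
contact_force: [0.7, -0.6, -7.2]
gripper_width: 0.0485
grip_force: 85.5
```

Emit:
{"method": "step_arm", "body": {
  "increments": [
    {"x": -0.8,"y": -0.2,"z": 0,"twist": 0,"grip": 170},
    {"x": -0.8,"y": -0.2,"z": 0,"twist": 0,"grip": 170},
    {"x": -0.5,"y": -0.2,"z": 0,"twist": 0,"grip": 170},
    {"x": 0,"y": 0,"z": 0,"twist": 0,"grip": 170},
    {"x": 0,"y": 0,"z": 0,"twist": 0,"grip": 170}
  ]
}}

```text
time: 17.2
tool_pos: [0.4451, 0.0018, 0.1563]
ee_rot: [[-0.322, 0.947, -0.002], [0.947, 0.322, 0.001], [0.001, -0.001, -1.0]]
contact_force: [-0.3, 0.9, -7.4]
gripper_width: 0.049
grip_force: 85.5
```

Run:
```python
from h import *
go(446.5,-8,40,19)
```

```text
t 17.2 pos [445.1   1.8 156.3] yaw 18.8 q6 -0.52 w 49.0 F [-0.3  0.9 -7.4] grip 85.5
world err [   1.4   -9.8 -116.3] -> twist units -0.03 (alt 29.97, to keep q6 small) ; shift units x -0.244 y -0.047 z 2.907
```

Emit:
{"method": "step_arm", "body": {
  "increments": [
    {"x": -0.24,"y": -0.05,"z": 0.4,"twist": -0.03,"grip": 170},
    {"x": 0,"y": 0,"z": 0.7,"twist": 0,"grip": 170},
    {"x": 0,"y": 0,"z": 0.7,"twist": 0,"grip": 170},
    {"x": 0,"y": 0,"z": 0.7,"twist": 0,"grip": 170},
    {"x": 0,"y": 0,"z": 0.4,"twist": 0,"grip": 170}
  ]
}}

```text
time: 17.62
tool_pos: [0.4442, -0.0052, 0.0378]
ee_rot: [[-0.33, 0.944, -0.006], [0.944, 0.33, 0.002], [0.004, -0.005, -1.0]]
contact_force: [0.1, -0.2, -7.8]
gripper_width: 0.0487
grip_force: 85.3
```

Emit:
{"method": "step_arm", "body": {
  "increments": [
    {"x": 0,"y": 0,"z": 0,"twist": 0,"grip": 170},
    {"x": 0,"y": 0,"z": 0,"twist": 0,"grip": 170}
  ]
}}

```text
time: 17.78
tool_pos: [0.4457, -0.0058, 0.0401]
ee_rot: [[-0.33, 0.944, -0.004], [0.944, 0.33, 0.001], [0.002, -0.003, -1.0]]
contact_force: [-0.1, -0.2, -6.7]
gripper_width: 0.0488
grip_force: 85.6
```

Run:
```python
from h import *
go(446.5,-8,18,19)
```

```text
t 17.78 pos [445.7  -5.8  40.1] yaw 19.2 q6 -0.54 w 48.8 F [-0.1 -0.2 -6.7] grip 85.6
world err [  0.8  -2.2 -22.1] -> twist units 0.04 (alt -29.96, to keep q6 small) ; shift units x -0.059 y -0.000 z 0.552
```

Emit:
{"method": "step_arm", "body": {
  "increments": [
    {"x": -0.05,"y": 0,"z": 0.15,"twist": 0,"grip": 170},
    {"x": 0,"y": 0,"z": 0.15,"twist": 0,"grip": 170},
    {"x": 0,"y": 0,"z": 0.15,"twist": 0,"grip": 170},
    {"x": 0,"y": 0,"z": 0,"twist": 0,"grip": 170},
    {"x": 0,"y": 0,"z": 0,"twist": 0,"grip": 170}
  ]
}}

```text
time: 18.2
tool_pos: [0.4476, -0.0088, 0.0231]
ee_rot: [[-0.328, 0.945, -0.001], [0.945, 0.328, 0.0], [0.0, -0.0, -1.0]]
contact_force: [-1.0, -0.4, -7.1]
gripper_width: 0.0489
grip_force: 85.6
```

Emit:
{"method": "step_arm", "body": {
  "increments": [
    {"x": 0,"y": 0,"z": 0.06,"twist": 0,"grip": 170},
    {"x": 0,"y": 0,"z": 0.04,"twist": 0,"grip": 170},
    {"x": 0,"y": 0,"z": 0.0,"twist": 0,"grip": 170}
  ]
}}

```text
time: 18.45
tool_pos: [0.4477, -0.0089, 0.0191]
ee_rot: [[-0.328, 0.945, -0.0], [0.945, 0.328, 0.0], [0.0, -0.0, -1.0]]
contact_force: [-1.2, -0.6, -7.7]
gripper_width: 0.049
grip_force: 85.7
```

Emit:
{"method": "step_arm", "body": {
  "increments": [
    {"x": 0,"y": 0,"z": 0.04,"twist": 0,"grip": 170},
    {"x": 0,"y": 0,"z": 0.0,"twist": 0,"grip": 170}
  ]
}}

```text
time: 18.62
tool_pos: [0.4481, -0.009, 0.0181]
ee_rot: [[-0.328, 0.945, 0.0], [0.945, 0.328, -0.0], [-0.0, 0.0, -1.0]]
contact_force: [-2.1, 0.2, -2.9]
gripper_width: 0.0492
grip_force: 86.1
```

Emit:
{"method": "step_arm", "body": {
  "increments": [
    {"x": 0,"y": 0,"z": 0.03,"twist": 0,"grip": 170},
    {"x": 0,"y": 0,"z": 0.0,"twist": 0,"grip": 170}
  ]
}}

```text
time: 18.78
tool_pos: [0.4481, -0.009, 0.018]
ee_rot: [[-0.329, 0.944, -0.0], [0.944, 0.329, -0.0], [0.0, -0.0, -1.0]]
contact_force: [-7.1, 0.5, 9.9]
gripper_width: 0.0487
grip_force: 87.6
```

Emit:
{"method": "step_arm", "body": {
  "increments": [
    {"x": 0,"y": 0,"z": 0,"twist": 0,"grip": 100},
    {"x": 0,"y": 0,"z": 0,"twist": 0,"grip": 70},
    {"x": 0,"y": 0,"z": 0,"twist": 0,"grip": 50},
    {"x": 0,"y": 0,"z": 0,"twist": 0,"grip": 50},
    {"x": 0,"y": 0,"z": 0,"twist": 0,"grip": 50}
  ]
}}

```text
time: 19.2
tool_pos: [0.4484, -0.0091, 0.0166]
ee_rot: [[-0.328, 0.945, 0.001], [0.945, 0.328, -0.0], [-0.001, 0.001, -1.0]]
contact_force: [0.1, -0.7, 0.2]
gripper_width: 0.0688
grip_force: 0.0
```

Emit:
{"method": "step_arm", "body": {
  "increments": [
    {"x": 0,"y": 0,"z": -0.2,"twist": 0,"grip": 50},
    {"x": 0,"y": 0,"z": -0.4,"twist": 0,"grip": 50},
    {"x": 0,"y": 0,"z": -0.8,"twist": 0,"grip": 50},
    {"x": 0,"y": 0,"z": -0.9,"twist": 0,"grip": 50},
    {"x": 0,"y": 0,"z": -0.9,"twist": 0,"grip": 50}
  ]
}}

```text
time: 19.62
tool_pos: [0.447, -0.0088, 0.1457]
ee_rot: [[-0.328, 0.945, -0.002], [0.945, 0.328, 0.0], [0.001, -0.001, -1.0]]
contact_force: [1.5, -0.2, -0.5]
gripper_width: 0.0686
grip_force: 0.0
```

Emit:
{"method": "step_arm", "body": {
  "increments": [
    {"x": 0,"y": 0,"z": -0.2,"twist": 0.6,"grip": 60},
    {"x": 0,"y": 0,"z": 0,"twist": 0.6,"grip": 60},
    {"x": 0,"y": 0,"z": 0,"twist": 0.4,"grip": 60},
    {"x": 0,"y": 0,"z": 0,"twist": 0,"grip": 60},
    {"x": 0,"y": 0,"z": 0,"twist": 0,"grip": 60}
  ]
}}

```text
time: 20.03
tool_pos: [0.4478, -0.0089, 0.1527]
ee_rot: [[-0.167, 0.986, 0.0], [0.986, 0.167, -0.0], [-0.0, 0.0, -1.0]]
contact_force: [-0.5, 0.4, 0.7]
gripper_width: 0.0652
grip_force: 0.0
```

Run:
```python
from h import *
go(441,234.5,150,9.5)
```

```text
t 20.03 pos [447.8  -8.9 152.7] yaw 9.6 q6 -0.38 w 65.2 F [-0.5  0.4  0.7] grip 0.0
world err [ -6.8 243.4  -2.7] -> twist units 0.02 (alt -29.98, to keep q6 small) ; shift units x 6.030 y 0.837 z 0.068
```

Run:
```python
from h import *
look("c1",[.44,.238,.07],36,5.5)
```

```text
top offset 117 210 scale 5.5
scene offset 354 173 scale 5.5
```

View pics/c1.png

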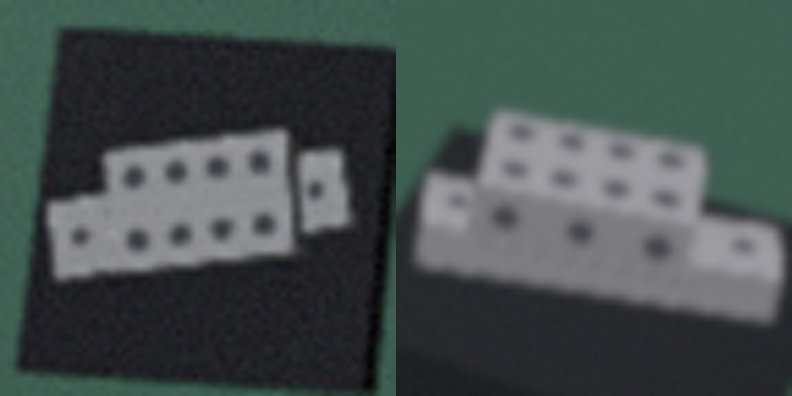

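Run:
```python
from h import *
s=pickle.load(open("scene_c1.pkl","rb"));t=pickle.load(open("top_c1.pkl","rb"))
T=lambda L:np.array(L)/5.5+[117,210]-.4
S=lambda L:(np.array(L)-[396,0])/5.5+[354,173]-.4
ang=lambda d:np.degrees(np.arctan2(d[1],d[0]))%180
for n,P in(("top",onz(t,T([(103,151),(289,129),(295,252),(110,274)]),.085)),("scene",onz(s,S([(497,108),(707,148),(692,220),(473,187)]),.085)),("par",onz(t,T([(343,148),(352,226),(54,283),(45,203)]),.06))):
    P=P*1e3;print(n,P.round(1)[:,:2].tolist(),P.mean(0).round(1),[round(ang(P[i]-P[j]),1) for i,j in((0,1),(3,2),(0,3),(1,2))],np.linalg.norm(P[1]-P[0]),np.linalg.norm(P[2]-P[1]))
```

```text
top [[458.1, 276.8], [471.4, 200.6], [421.0, 193.2], [407.9, 268.1]] [439.6 234.7  85. ] [np.float64(100.0), np.float64(99.9), np.float64(9.8), np.float64(8.4)] 77.31903826731325 50.984094775019294
scene [[421.1, 192.9], [408.7, 266.3], [457.7, 272.5], [476.5, 201.1]] [441.  233.2  85. ] [np.float64(99.5), np.float64(104.7), np.float64(8.4), np.float64(7.2)] 74.48679382852451 49.389791943799935
par [[467.5, 182.4], [434.8, 175.5], [404.1, 298.5], [437.3, 306.3]] [435.9 240.7  60. ] [np.float64(11.9), np.float64(13.2), np.float64(103.7), np.float64(104.0)] 33.43195334305656 126.73542930745757
```

Emit:
{"method": "step_arm", "body": {
  "increments": [
    {"x": 0.8,"y": 0.1,"z": 0,"twist": 0,"grip": 60},
    {"x": 0.9,"y": 0.1,"z": 0,"twist": 0,"grip": 60},
    {"x": 0.9,"y": 0.1,"z": 0,"twist": 0,"grip": 60},
    {"x": 0.9,"y": 0.1,"z": 0,"twist": 0,"grip": 60},
    {"x": 0.9,"y": 0.1,"z": 0,"twist": 0,"grip": 60}
  ]
}}

```text
time: 20.55
tool_pos: [0.4378, 0.1694, 0.1522]
ee_rot: [[-0.166, 0.986, -0.0], [0.986, 0.166, -0.0], [-0.0, -0.0, -1.0]]
contact_force: [0.9, 0.6, 0.2]
gripper_width: 0.0652
grip_force: 0.0
```

Emit:
{"method": "step_arm", "body": {
  "increments": [
    {"x": 0.9,"y": 0.1,"z": 0,"twist": 0,"grip": 60},
    {"x": 0.7,"y": 0.2,"z": 0.2,"twist": 0,"grip": 60},
    {"x": 0,"y": 0,"z": 0.4,"twist": 0,"grip": 60},
    {"x": 0,"y": 0,"z": 0.4,"twist": 0,"grip": 60},
    {"x": 0,"y": 0,"z": 0,"twist": 0,"grip": 60}
  ]
}}

```text
time: 20.97
tool_pos: [0.4364, 0.2329, 0.1089]
ee_rot: [[-0.168, 0.986, -0.007], [0.986, 0.168, -0.002], [-0.001, -0.008, -1.0]]
contact_force: [-0.1, -0.5, -0.3]
gripper_width: 0.0657
grip_force: 0.0
```

Emit:
{"method": "step_arm", "body": {
  "increments": [
    {"x": 0,"y": 0,"z": 0,"twist": 0,"grip": 60},
    {"x": 0,"y": 0,"z": 0,"twist": 0,"grip": 60}
  ]
}}

```text
time: 21.13
tool_pos: [0.4398, 0.2329, 0.1128]
ee_rot: [[-0.166, 0.986, 0.0], [0.986, 0.166, 0.0], [0.0, 0.0, -1.0]]
contact_force: [0.2, 0.6, 0.1]
gripper_width: 0.0651
grip_force: 0.0
```

Run:
```python
from h import *
go(440,234.5,68,9.7)
```

```text
t 21.13 pos [439.8 232.9 112.8] yaw 9.6 q6 0.15 w 65.1 F [0.2 0.6 0.1] grip 0.0
world err [  0.2   1.6 -44.8] -> twist units -0.02 (alt 29.98, to keep q6 small) ; shift units x 0.038 y 0.011 z 1.120
```

Emit:
{"method": "step_arm", "body": {
  "increments": [
    {"x": 0.04,"y": 0.01,"z": 0.4,"twist": 0,"grip": 60},
    {"x": 0,"y": 0,"z": 0.3,"twist": 0,"grip": 60},
    {"x": 0,"y": 0,"z": 0.2,"twist": 0,"grip": 60},
    {"x": 0,"y": 0,"z": 0.2,"twist": 0,"grip": 60},
    {"x": 0,"y": 0,"z": 0,"twist": 0,"grip": 60}
  ]
}}

```text
time: 21.55
tool_pos: [0.4389, 0.2341, 0.0674]
ee_rot: [[-0.166, 0.986, -0.002], [0.986, 0.166, -0.001], [-0.0, -0.002, -1.0]]
contact_force: [-1.2, 0.3, -0.3]
gripper_width: 0.0655
grip_force: 0.0
```

Emit:
{"method": "step_arm", "body": {
  "increments": [
    {"x": 0,"y": 0,"z": 0,"twist": 0,"grip": 85},
    {"x": 0,"y": 0,"z": 0,"twist": 0,"grip": 100},
    {"x": 0,"y": 0,"z": 0,"twist": 0,"grip": 115},
    {"x": 0,"y": 0,"z": 0,"twist": 0,"grip": 130},
    {"x": 0,"y": 0,"z": 0,"twist": 0,"grip": 150}
  ],
  "force": 30
}}

```text
time: 21.97
tool_pos: [0.4409, 0.235, 0.0694]
ee_rot: [[-0.166, 0.986, 0.003], [0.986, 0.166, 0.001], [0.0, 0.003, -1.0]]
contact_force: [2.1, 0.3, 1.9]
gripper_width: 0.0492
grip_force: 33.4
```

Run:
```python
from h import *
go(440,234.5,68,9.7)
```

```text
t 21.97 pos [440.9 235.   69.4] yaw 9.6 q6 0.15 w 49.2 F [2.1 0.3 1.9] grip 33.4
world err [-0.9 -0.5 -1.4] -> twist units -0.02 (alt 29.98, to keep q6 small) ; shift units x -0.008 y -0.025 z 0.035
```

Emit:
{"method": "step_arm", "body": {
  "increments": [
    {"x": 0,"y": 0,"z": 0,"twist": 0,"grip": 170},
    {"x": 0,"y": 0,"z": 0,"twist": 0,"grip": 170},
    {"x": 0,"y": 0,"z": -0.1,"twist": 0,"grip": 170},
    {"x": 0,"y": 0,"z": -0.2,"twist": 0,"grip": 170},
    {"x": 0,"y": 0,"z": -0.4,"twist": 0,"grip": 170}
  ],
  "force": 80
}}

```text
time: 22.38
tool_pos: [0.4355, 0.2335, 0.0934]
ee_rot: [[-0.166, 0.986, -0.009], [0.986, 0.166, -0.003], [-0.001, -0.01, -1.0]]
contact_force: [-0.1, 0.4, -5.8]
gripper_width: 0.048
grip_force: 83.9
```

Emit:
{"method": "step_arm", "body": {
  "increments": [
    {"x": 0,"y": 0,"z": -0.6,"twist": 0,"grip": 170},
    {"x": 0,"y": 0,"z": -0.6,"twist": 0.5,"grip": 170},
    {"x": 0,"y": 0,"z": 0,"twist": 0.8,"grip": 170},
    {"x": 0,"y": 0,"z": 0,"twist": 0.8,"grip": 170},
    {"x": 0,"y": 0,"z": 0,"twist": 0.8,"grip": 170}
  ]
}}

```text
time: 22.8
tool_pos: [0.4381, 0.2344, 0.1439]
ee_rot: [[0.14, 0.99, -0.003], [0.99, -0.14, -0.001], [-0.001, -0.003, -1.0]]
contact_force: [-0.4, -0.5, -6.2]
gripper_width: 0.0483
grip_force: 84.1
```

Emit:
{"method": "step_arm", "body": {
  "increments": [
    {"x": 0,"y": 0,"z": 0,"twist": 0.1,"grip": 170},
    {"x": 0,"y": 0,"z": 0,"twist": 0,"grip": 170}
  ]
}}

```text
time: 22.97
tool_pos: [0.4381, 0.2343, 0.1433]
ee_rot: [[0.145, 0.989, -0.003], [0.989, -0.145, -0.001], [-0.001, -0.003, -1.0]]
contact_force: [0.0, 0.5, -5.5]
gripper_width: 0.0478
grip_force: 84.1
```

Run:
```python
from h import *
go(461,-254.5,130,-8.2)
```

```text
t 22.97 pos [438.1 234.3 143.3] yaw -8.3 q6 0.46 w 47.8 F [ 0.   0.5 -5.5] grip 84.1
world err [  22.9 -488.8  -13.3] -> twist units -0.02 (alt 29.98, to keep q6 small) ; shift units x -12.014 y 2.310 z 0.333
```

Emit:
{"method": "step_arm", "body": {
  "increments": [
    {"x": -0.4,"y": 0.1,"z": 0,"twist": 0,"grip": 170},
    {"x": -0.8,"y": 0.2,"z": 0,"twist": 0,"grip": 170},
    {"x": -0.9,"y": 0.2,"z": 0,"twist": 0,"grip": 170},
    {"x": -0.9,"y": 0.2,"z": 0,"twist": 0,"grip": 170},
    {"x": -0.9,"y": 0.2,"z": 0,"twist": 0,"grip": 170}
  ]
}}

```text
time: 23.38
tool_pos: [0.4513, 0.0739, 0.1439]
ee_rot: [[0.143, 0.99, -0.002], [0.99, -0.143, 0.0], [-0.0, -0.002, -1.0]]
contact_force: [1.0, -0.2, -6.1]
gripper_width: 0.0478
grip_force: 84.0
```

Emit:
{"method": "step_arm", "body": {
  "increments": [
    {"x": -0.9,"y": 0.2,"z": 0,"twist": 0,"grip": 170},
    {"x": -0.9,"y": 0.2,"z": 0,"twist": 0,"grip": 170},
    {"x": -0.9,"y": 0.2,"z": 0,"twist": 0,"grip": 170},
    {"x": -0.9,"y": 0.2,"z": 0,"twist": 0,"grip": 170},
    {"x": -0.9,"y": 0.2,"z": 0,"twist": 0,"grip": 170}
  ]
}}

```text
time: 23.8
tool_pos: [0.4646, -0.1102, 0.1439]
ee_rot: [[0.145, 0.989, -0.001], [0.989, -0.145, 0.001], [0.001, -0.001, -1.0]]
contact_force: [1.0, 0.3, -5.4]
gripper_width: 0.0483
grip_force: 84.0
```

Emit:
{"method": "step_arm", "body": {
  "increments": [
    {"x": -0.9,"y": 0.1,"z": 0,"twist": 0,"grip": 170},
    {"x": -0.9,"y": 0.1,"z": 0,"twist": 0,"grip": 170},
    {"x": -0.8,"y": 0.1,"z": 0,"twist": 0,"grip": 170},
    {"x": -0.6,"y": 0.1,"z": 0,"twist": 0,"grip": 170},
    {"x": 0,"y": 0,"z": 0,"twist": 0,"grip": 170}
  ]
}}

```text
time: 24.22
tool_pos: [0.4625, -0.243, 0.1444]
ee_rot: [[0.149, 0.989, 0.001], [0.989, -0.149, -0.004], [-0.003, 0.001, -1.0]]
contact_force: [1.5, 0.1, -4.9]
gripper_width: 0.0478
grip_force: 84.1
```

Emit:
{"method": "step_arm", "body": {
  "increments": [
    {"x": 0,"y": 0,"z": 0,"twist": 0,"grip": 170},
    {"x": 0,"y": 0,"z": 0,"twist": 0,"grip": 170}
  ]
}}

```text
time: 24.38
tool_pos: [0.4617, -0.2369, 0.1435]
ee_rot: [[0.146, 0.989, -0.002], [0.989, -0.146, 0.002], [0.002, -0.002, -1.0]]
contact_force: [-0.4, 0.1, -5.7]
gripper_width: 0.0477
grip_force: 84.1
```

Run:
```python
from h import *
go(461,-254.5,45,-8.2)
```

```text
t 24.38 pos [ 461.7 -236.9  143.5] yaw -8.4 q6 -0.49 w 47.7 F [-0.4  0.1 -5.7] grip 84.1
world err [ -0.7 -17.6 -98.5] -> twist units -0.03 (alt 29.97, to keep q6 small) ; shift units x -0.439 y 0.045 z 2.462
```

Emit:
{"method": "step_arm", "body": {
  "increments": [
    {"x": -0.43,"y": 0.05,"z": 0,"twist": -0.03,"grip": 170},
    {"x": 0,"y": 0,"z": 0.6,"twist": 0,"grip": 170},
    {"x": 0,"y": 0,"z": 0.7,"twist": 0,"grip": 170},
    {"x": 0,"y": 0,"z": 0.7,"twist": 0,"grip": 170},
    {"x": 0,"y": 0,"z": 0.4,"twist": 0,"grip": 170}
  ]
}}

```text
time: 24.8
tool_pos: [0.46, -0.2518, 0.0451]
ee_rot: [[0.141, 0.99, -0.005], [0.99, -0.141, 0.004], [0.003, -0.005, -1.0]]
contact_force: [-0.9, 0.7, -6.5]
gripper_width: 0.048
grip_force: 84.1
```

Emit:
{"method": "step_arm", "body": {
  "increments": [
    {"x": 0,"y": 0,"z": 0,"twist": 0,"grip": 170},
    {"x": 0,"y": 0,"z": 0,"twist": 0,"grip": 170}
  ]
}}

```text
time: 24.97
tool_pos: [0.4611, -0.253, 0.0473]
ee_rot: [[0.141, 0.99, -0.003], [0.99, -0.141, 0.003], [0.002, -0.003, -1.0]]
contact_force: [0.7, -0.5, -6.1]
gripper_width: 0.0479
grip_force: 84.7
```

Run:
```python
from h import *
go(461,-254.5,18,-8.2)
```

```text
t 24.97 pos [ 461.1 -253.    47.3] yaw -8.1 q6 -0.52 w 47.9 F [ 0.7 -0.5 -6.1] grip 84.7
world err [ -0.1  -1.5 -29.3] -> twist units 0.01 (alt -29.99, to keep q6 small) ; shift units x -0.038 y 0.003 z 0.732
```

Emit:
{"method": "step_arm", "body": {
  "increments": [
    {"x": -0.02,"y": 0,"z": 0.2,"twist": 0,"grip": 170},
    {"x": 0,"y": 0,"z": 0.2,"twist": 0,"grip": 170},
    {"x": 0,"y": 0,"z": 0.2,"twist": 0,"grip": 170},
    {"x": 0,"y": 0,"z": 0,"twist": 0,"grip": 170},
    {"x": 0,"y": 0,"z": 0,"twist": 0,"grip": 170}
  ]
}}

```text
time: 25.38
tool_pos: [0.4614, -0.2555, 0.0239]
ee_rot: [[0.144, 0.99, -0.001], [0.99, -0.144, 0.001], [0.001, -0.001, -1.0]]
contact_force: [0.2, -0.2, -5.4]
gripper_width: 0.048
grip_force: 84.7
```

Emit:
{"method": "step_arm", "body": {
  "increments": [
    {"x": 0,"y": 0,"z": 0.06,"twist": 0,"grip": 170},
    {"x": 0,"y": 0,"z": 0.04,"twist": 0,"grip": 170},
    {"x": 0,"y": 0,"z": 0.0,"twist": 0,"grip": 170}
  ]
}}

```text
time: 25.63
tool_pos: [0.4619, -0.2559, 0.0203]
ee_rot: [[0.144, 0.99, -0.0], [0.99, -0.144, 0.0], [0.0, -0.0, -1.0]]
contact_force: [0.5, -0.4, -5.4]
gripper_width: 0.0478
grip_force: 84.8
```

Emit:
{"method": "step_arm", "body": {
  "increments": [
    {"x": 0,"y": 0,"z": 0.04,"twist": 0,"grip": 170},
    {"x": 0,"y": 0,"z": 0.0,"twist": 0,"grip": 170}
  ]
}}

```text
time: 25.8
tool_pos: [0.4622, -0.2561, 0.0189]
ee_rot: [[0.144, 0.99, 0.001], [0.99, -0.144, -0.0], [-0.0, 0.001, -1.0]]
contact_force: [0.7, 1.2, -4.6]
gripper_width: 0.0478
grip_force: 84.8
```

Emit:
{"method": "step_arm", "body": {
  "increments": [
    {"x": 0,"y": 0,"z": 0.03,"twist": 0,"grip": 170},
    {"x": 0,"y": 0,"z": 0.0,"twist": 0,"grip": 170}
  ]
}}

```text
time: 25.97
tool_pos: [0.4622, -0.2561, 0.0188]
ee_rot: [[0.143, 0.99, 0.0], [0.99, -0.143, -0.0], [-0.0, 0.0, -1.0]]
contact_force: [-2.7, 0.7, 3.6]
gripper_width: 0.0481
grip_force: 85.8
```

Emit:
{"method": "step_arm", "body": {
  "increments": [
    {"x": 0,"y": 0,"z": 0.02,"twist": 0,"grip": 170},
    {"x": 0,"y": 0,"z": 0.0,"twist": 0,"grip": 170}
  ]
}}

```text
time: 26.13
tool_pos: [0.4622, -0.2562, 0.0188]
ee_rot: [[0.143, 0.99, 0.0], [0.99, -0.143, -0.0], [-0.0, 0.0, -1.0]]
contact_force: [-6.2, 3.6, 10.1]
gripper_width: 0.0482
grip_force: 86.6
```

Emit:
{"method": "step_arm", "body": {
  "increments": [
    {"x": 0,"y": 0,"z": 0,"twist": 0,"grip": 100},
    {"x": 0,"y": 0,"z": 0,"twist": 0,"grip": 70},
    {"x": 0,"y": 0,"z": 0,"twist": 0,"grip": 50},
    {"x": 0,"y": 0,"z": 0,"twist": 0,"grip": 50},
    {"x": 0,"y": 0,"z": 0,"twist": 0,"grip": 50}
  ]
}}

```text
time: 26.55
tool_pos: [0.4622, -0.2561, 0.0169]
ee_rot: [[0.144, 0.99, 0.0], [0.99, -0.144, -0.0], [-0.0, 0.001, -1.0]]
contact_force: [0.3, -0.1, 0.3]
gripper_width: 0.0683
grip_force: 0.0
```

Emit:
{"method": "step_arm", "body": {
  "increments": [
    {"x": 0,"y": 0,"z": -0.2,"twist": 0,"grip": 50},
    {"x": 0,"y": 0,"z": -0.5,"twist": 0,"grip": 50},
    {"x": 0,"y": 0,"z": -0.8,"twist": 0,"grip": 50},
    {"x": 0,"y": 0,"z": -0.9,"twist": 0,"grip": 50},
    {"x": 0,"y": 0,"z": -0.9,"twist": 0,"grip": 50}
  ]
}}

```text
time: 26.97
tool_pos: [0.4613, -0.2554, 0.1501]
ee_rot: [[0.144, 0.99, -0.001], [0.99, -0.144, 0.001], [0.001, -0.001, -1.0]]
contact_force: [0.6, -0.6, 0.4]
gripper_width: 0.0686
grip_force: 0.0
```

Emit:
{"method": "step_arm", "body": {
  "increments": [
    {"x": 0,"y": 0,"z": 0,"twist": -0.9,"grip": 110},
    {"x": 0,"y": 0,"z": 0,"twist": -0.9,"grip": 110},
    {"x": 0,"y": 0,"z": 0,"twist": -0.9,"grip": 110},
    {"x": 0,"y": 0,"z": 0,"twist": -0.9,"grip": 110},
    {"x": 0,"y": 0,"z": 0,"twist": 0,"grip": 110}
  ]
}}

```text
time: 27.38
tool_pos: [0.462, -0.2559, 0.1494]
ee_rot: [[-0.232, 0.973, 0.001], [0.973, 0.232, -0.0], [-0.001, 0.0, -1.0]]
contact_force: [0.2, -0.1, 1.6]
gripper_width: 0.049
grip_force: 0.0
```

Run:
```python
from h import *
from workcell import bot
go(436,240.5,100,13.5)
c=bot.capture("top");pickle.dump(c,open("top_d1.pkl","rb" if 0 else "wb"))
h=cv2.cvtColor(c["frame"],cv2.COLOR_RGB2HSV);m=cv2.inRange(h,(0,0,110),(180,60,255))
u,v=proj(c,[.436,.24,.06])[0].astype(int);w=np.zeros_like(m);w[v-32:v+32,u-40:u+40]=m[v-32:v+32,u-40:u+40]
k=max(cv2.findContours(w,0,1)[0],key=cv2.contourArea);print("parallel",cv2.contourArea(k),rect(onz(c,k[:,0],.058)))
```

```text
t 27.38 pos [ 462.  -255.9  149.4] yaw 13.4 q6 -0.9 w 49.0 F [ 0.2 -0.1  1.6] grip 0.0
world err [-26.  496.4 -49.4] -> twist units -0.01 (alt 29.99, to keep q6 small) ; shift units x 12.219 y 2.266 z 1.235
parallel 653.0 (array([436.7, 241.3]), 124.1, 31.4, -75.8)
```

Emit:
{"method": "step_arm", "body": {
  "increments": [
    {"x": 0.5,"y": 0.1,"z": 0,"twist": -0.1,"grip": 110},
    {"x": 0.9,"y": 0.2,"z": 0,"twist": 0,"grip": 110},
    {"x": 0.9,"y": 0.2,"z": 0,"twist": 0,"grip": 110},
    {"x": 0.9,"y": 0.2,"z": 0,"twist": 0,"grip": 110},
    {"x": 0.9,"y": 0.2,"z": 0,"twist": 0,"grip": 110}
  ]
}}

```text
time: 27.85
tool_pos: [0.4572, -0.0866, 0.149]
ee_rot: [[-0.237, 0.971, 0.0], [0.971, 0.237, 0.0], [-0.0, 0.0, -1.0]]
contact_force: [1.2, 0.7, -1.8]
gripper_width: 0.0486
grip_force: 0.0
```

Emit:
{"method": "step_arm", "body": {
  "increments": [
    {"x": 0.9,"y": 0.2,"z": 0,"twist": 0,"grip": 110},
    {"x": 0.9,"y": 0.2,"z": 0,"twist": 0,"grip": 110},
    {"x": 0.9,"y": 0.2,"z": 0,"twist": 0,"grip": 110},
    {"x": 0.9,"y": 0.1,"z": 0,"twist": 0,"grip": 110},
    {"x": 0.9,"y": 0.1,"z": 0,"twist": 0,"grip": 110}
  ]
}}

```text
time: 28.27
tool_pos: [0.4449, 0.0961, 0.1492]
ee_rot: [[-0.238, 0.971, 0.001], [0.971, 0.238, 0.0], [-0.0, 0.001, -1.0]]
contact_force: [0.5, 1.1, 0.2]
gripper_width: 0.0485
grip_force: 0.0
```

Emit:
{"method": "step_arm", "body": {
  "increments": [
    {"x": 0.9,"y": 0.1,"z": 0,"twist": 0,"grip": 110},
    {"x": 0.9,"y": 0.1,"z": 0,"twist": 0,"grip": 110},
    {"x": 0.9,"y": 0.2,"z": 0,"twist": 0,"grip": 110},
    {"x": 0,"y": 0,"z": 0,"twist": 0,"grip": 110},
    {"x": 0,"y": 0,"z": 0,"twist": 0,"grip": 110}
  ]
}}

```text
time: 28.68
tool_pos: [0.4343, 0.2047, 0.149]
ee_rot: [[-0.243, 0.97, 0.0], [0.97, 0.243, -0.0], [-0.0, 0.0, -1.0]]
contact_force: [0.9, -0.1, 0.4]
gripper_width: 0.0485
grip_force: 0.0
```

Run:
```python
from h import *
go(436.5,241,90,14)
```

```text
t 28.68 pos [434.3 204.7 149. ] yaw 14.1 q6 0.01 w 48.5 F [ 0.9 -0.1  0.4] grip 0.0
world err [  2.2  36.3 -59. ] -> twist units 0.01 (alt -29.99, to keep q6 small) ; shift units x 0.866 y 0.272 z 1.474
```

Emit:
{"method": "step_arm", "body": {
  "increments": [
    {"x": 0.5,"y": 0.15,"z": 0,"twist": 0,"grip": 110},
    {"x": 0.37,"y": 0.12,"z": 0.4,"twist": 0,"grip": 110},
    {"x": 0,"y": 0,"z": 0.7,"twist": 0,"grip": 110},
    {"x": 0,"y": 0,"z": 0.4,"twist": 0,"grip": 110},
    {"x": 0,"y": 0,"z": 0,"twist": 0,"grip": 110}
  ]
}}

```text
time: 29.1
tool_pos: [0.4337, 0.2371, 0.085]
ee_rot: [[-0.238, 0.971, -0.008], [0.971, 0.238, -0.003], [-0.001, -0.009, -1.0]]
contact_force: [-1.1, -0.8, -0.6]
gripper_width: 0.0489
grip_force: 0.0
```

Emit:
{"method": "step_arm", "body": {
  "increments": [
    {"x": 0,"y": 0,"z": 0,"twist": 0,"grip": 110},
    {"x": 0,"y": 0,"z": 0,"twist": 0,"grip": 110}
  ]
}}

```text
time: 29.27
tool_pos: [0.4379, 0.2388, 0.0898]
ee_rot: [[-0.239, 0.971, 0.002], [0.971, 0.239, 0.0], [-0.0, 0.002, -1.0]]
contact_force: [0.3, 0.1, 0.0]
gripper_width: 0.0485
grip_force: 0.0
```

Run:
```python
from h import *
go(436.5,241,47,14)
```

```text
t 29.27 pos [437.9 238.8  89.8] yaw 13.8 q6 0.08 w 48.5 F [0.3 0.1 0. ] grip 0.0
world err [ -1.4   2.2 -42.8] -> twist units -0.03 (alt 29.97, to keep q6 small) ; shift units x 0.061 y -0.020 z 1.070
```

Emit:
{"method": "step_arm", "body": {
  "increments": [
    {"x": 0.06,"y": -0.02,"z": 0.4,"twist": -0.03,"grip": 110},
    {"x": 0,"y": 0,"z": 0.3,"twist": 0,"grip": 110},
    {"x": 0,"y": 0,"z": 0.2,"twist": 0,"grip": 110},
    {"x": 0,"y": 0,"z": 0.13,"twist": 0,"grip": 110},
    {"x": 0,"y": 0,"z": 0,"twist": 0,"grip": 110}
  ]
}}

```text
time: 29.68
tool_pos: [0.4354, 0.2412, 0.0474]
ee_rot: [[-0.243, 0.97, -0.0], [0.97, 0.243, -0.0], [-0.0, -0.0, -1.0]]
contact_force: [-0.4, 0.4, -0.4]
gripper_width: 0.0483
grip_force: 0.0
```

Emit:
{"method": "step_arm", "body": {
  "increments": [
    {"x": 0,"y": 0,"z": 0,"twist": 0,"grip": 125},
    {"x": 0,"y": 0,"z": 0,"twist": 0,"grip": 140},
    {"x": 0,"y": 0,"z": 0,"twist": 0,"grip": 155},
    {"x": 0,"y": 0,"z": 0,"twist": 0,"grip": 170},
    {"x": 0,"y": 0,"z": 0,"twist": 0,"grip": 190}
  ],
  "force": 30
}}

```text
time: 30.1
tool_pos: [0.4371, 0.2421, 0.0489]
ee_rot: [[-0.244, 0.97, 0.004], [0.97, 0.244, 0.001], [0.0, 0.004, -1.0]]
contact_force: [2.5, 0.1, 3.2]
gripper_width: 0.031
grip_force: 31.0
```

Run:
```python
from h import *
go(436.5,241,47,14)
```

```text
t 30.1 pos [437.1 242.1  48.9] yaw 14.1 q6 0.09 w 31.0 F [2.5 0.1 3.2] grip 31.0
world err [-0.6 -1.1 -1.9] -> twist units 0.02 (alt -29.98, to keep q6 small) ; shift units x -0.022 y -0.022 z 0.047
```

Emit:
{"method": "step_arm", "body": {
  "increments": [
    {"x": 0,"y": 0,"z": 0,"twist": 0,"grip": 220},
    {"x": 0,"y": 0,"z": 0,"twist": 0,"grip": 220},
    {"x": 0,"y": 0,"z": -0.1,"twist": 0,"grip": 220},
    {"x": 0,"y": 0,"z": -0.2,"twist": 0,"grip": 220},
    {"x": 0,"y": 0,"z": -0.5,"twist": 0,"grip": 220}
  ],
  "force": 90
}}

```text
time: 30.52
tool_pos: [0.4309, 0.2401, 0.0763]
ee_rot: [[-0.244, 0.97, -0.01], [0.97, 0.244, -0.003], [-0.001, -0.011, -1.0]]
contact_force: [-0.3, 0.1, -5.2]
gripper_width: 0.029
grip_force: 90.0
```

Emit:
{"method": "step_arm", "body": {
  "increments": [
    {"x": 0,"y": 0,"z": -0.8,"twist": 0,"grip": 220},
    {"x": 0,"y": 0,"z": -0.8,"twist": 0.4,"grip": 220},
    {"x": 0,"y": 0,"z": -0.4,"twist": 0.8,"grip": 220},
    {"x": 0,"y": 0,"z": 0,"twist": 0.9,"grip": 220},
    {"x": 0,"y": 0,"z": 0,"twist": 0.9,"grip": 220}
  ]
}}

```text
time: 30.93
tool_pos: [0.4353, 0.2417, 0.1608]
ee_rot: [[0.072, 0.997, 0.001], [0.997, -0.072, 0.0], [0.001, 0.001, -1.0]]
contact_force: [-0.5, 0.1, -5.1]
gripper_width: 0.0297
grip_force: 90.2
```

Emit:
{"method": "step_arm", "body": {
  "increments": [
    {"x": 0,"y": 0,"z": 0,"twist": 0.7,"grip": 220},
    {"x": 0,"y": 0,"z": 0,"twist": 0.37,"grip": 220},
    {"x": 0,"y": 0,"z": 0,"twist": 0,"grip": 220}
  ]
}}

```text
time: 31.18
tool_pos: [0.4337, 0.2411, 0.1585]
ee_rot: [[0.179, 0.984, -0.004], [0.984, -0.179, -0.001], [-0.002, -0.003, -1.0]]
contact_force: [-0.2, 0.4, -5.6]
gripper_width: 0.0294
grip_force: 90.2
```

Run:
```python
from h import *
go(659,-242,160,-10.3)
```

```text
t 31.18 pos [433.7 241.1 158.5] yaw -10.3 q6 0.51 w 29.4 F [-0.2  0.4 -5.6] grip 90.2
world err [ 225.3 -483.1    1.5] -> twist units -0.00 (alt 30.00, to keep q6 small) ; shift units x -10.875 y 7.701 z -0.038
```

Emit:
{"method": "step_arm", "body": {
  "increments": [
    {"x": -0.4,"y": 0.3,"z": 0,"twist": 0,"grip": 220},
    {"x": -0.7,"y": 0.5,"z": 0,"twist": 0,"grip": 220},
    {"x": -0.8,"y": 0.6,"z": 0,"twist": 0,"grip": 220},
    {"x": -0.8,"y": 0.6,"z": 0,"twist": 0,"grip": 220},
    {"x": -0.8,"y": 0.6,"z": 0,"twist": 0,"grip": 220}
  ]
}}

```text
time: 31.6
tool_pos: [0.512, 0.084, 0.1589]
ee_rot: [[0.176, 0.984, -0.002], [0.984, -0.176, 0.0], [-0.0, -0.002, -1.0]]
contact_force: [1.5, 0.6, -4.4]
gripper_width: 0.0294
grip_force: 90.1
```

Emit:
{"method": "step_arm", "body": {
  "increments": [
    {"x": -0.8,"y": 0.6,"z": 0,"twist": 0,"grip": 220},
    {"x": -0.8,"y": 0.6,"z": 0,"twist": 0,"grip": 220},
    {"x": -0.8,"y": 0.6,"z": 0,"twist": 0,"grip": 220},
    {"x": -0.8,"y": 0.6,"z": 0,"twist": 0,"grip": 220},
    {"x": -0.8,"y": 0.6,"z": 0,"twist": 0,"grip": 220}
  ]
}}

```text
time: 32.02
tool_pos: [0.6016, -0.0951, 0.1584]
ee_rot: [[0.178, 0.984, -0.003], [0.984, -0.178, 0.001], [0.001, -0.003, -1.0]]
contact_force: [0.4, 0.3, -4.3]
gripper_width: 0.0295
grip_force: 90.1
```

Emit:
{"method": "step_arm", "body": {
  "increments": [
    {"x": -0.8,"y": 0.5,"z": 0,"twist": 0,"grip": 220},
    {"x": -0.8,"y": 0.5,"z": 0,"twist": 0,"grip": 220},
    {"x": -0.8,"y": 0.5,"z": 0,"twist": 0,"grip": 220},
    {"x": -0.5,"y": 0.3,"z": 0,"twist": 0,"grip": 220},
    {"x": 0,"y": 0,"z": 0,"twist": 0,"grip": 220}
  ]
}}

```text
time: 32.43
tool_pos: [0.6526, -0.2266, 0.1583]
ee_rot: [[0.183, 0.983, -0.0], [0.983, -0.183, -0.003], [-0.003, 0.0, -1.0]]
contact_force: [-0.5, -0.1, -4.6]
gripper_width: 0.0292
grip_force: 90.4
```

Emit:
{"method": "step_arm", "body": {
  "increments": [
    {"x": 0,"y": 0,"z": 0,"twist": 0,"grip": 220},
    {"x": 0,"y": 0,"z": 0,"twist": 0,"grip": 220}
  ]
}}

```text
time: 32.6
tool_pos: [0.6511, -0.2196, 0.158]
ee_rot: [[0.178, 0.984, -0.003], [0.984, -0.178, 0.002], [0.002, -0.004, -1.0]]
contact_force: [-0.5, -0.2, -5.2]
gripper_width: 0.0292
grip_force: 90.4
```

Run:
```python
from h import *
go(659,-242,60,-10.3)
```

```text
t 32.6 pos [ 651.1 -219.6  158. ] yaw -10.3 q6 -0.27 w 29.2 F [-0.5 -0.2 -5.2] grip 90.4
world err [  7.9 -22.4 -98. ] -> twist units 0.01 (alt -29.99, to keep q6 small) ; shift units x -0.515 y 0.294 z 2.450
```

Emit:
{"method": "step_arm", "body": {
  "increments": [
    {"x": -0.5,"y": 0.29,"z": 0,"twist": 0,"grip": 220},
    {"x": 0,"y": 0,"z": 0.6,"twist": 0,"grip": 220},
    {"x": 0,"y": 0,"z": 0.8,"twist": 0,"grip": 220},
    {"x": 0,"y": 0,"z": 0.8,"twist": 0,"grip": 220},
    {"x": 0,"y": 0,"z": 0.4,"twist": 0,"grip": 220}
  ]
}}

```text
time: 33.02
tool_pos: [0.6566, -0.2387, 0.0503]
ee_rot: [[0.176, 0.984, -0.008], [0.984, -0.176, 0.005], [0.003, -0.009, -1.0]]
contact_force: [-1.1, 0.8, -5.9]
gripper_width: 0.0291
grip_force: 90.4
```

Emit:
{"method": "step_arm", "body": {
  "increments": [
    {"x": 0,"y": 0,"z": 0,"twist": 0,"grip": 220},
    {"x": 0,"y": 0,"z": 0,"twist": 0,"grip": 220}
  ]
}}

```text
time: 33.18
tool_pos: [0.6587, -0.24, 0.0538]
ee_rot: [[0.177, 0.984, -0.004], [0.984, -0.177, 0.002], [0.002, -0.005, -1.0]]
contact_force: [0.3, 0.4, -3.8]
gripper_width: 0.0293
grip_force: 90.4
```

Run:
```python
from h import *
go(659,-242,18,-10.3)
```

```text
t 33.18 pos [ 658.7 -240.    53.8] yaw -10.2 q6 -0.3 w 29.3 F [ 0.3  0.4 -3.8] grip 90.4
world err [  0.3  -2.  -35.8] -> twist units 0.02 (alt -29.98, to keep q6 small) ; shift units x -0.048 y 0.018 z 0.894
```

Emit:
{"method": "step_arm", "body": {
  "increments": [
    {"x": -0.03,"y": 0,"z": 0.3,"twist": 0,"grip": 220},
    {"x": 0,"y": 0,"z": 0.25,"twist": 0,"grip": 220},
    {"x": 0,"y": 0,"z": 0.2,"twist": 0,"grip": 220},
    {"x": 0,"y": 0,"z": 0,"twist": 0,"grip": 220},
    {"x": 0,"y": 0,"z": 0,"twist": 0,"grip": 220}
  ]
}}

```text
time: 33.6
tool_pos: [0.6593, -0.2432, 0.0247]
ee_rot: [[0.179, 0.984, -0.002], [0.984, -0.179, 0.001], [0.001, -0.002, -1.0]]
contact_force: [0.4, -0.8, -3.9]
gripper_width: 0.0293
grip_force: 90.4
```

Emit:
{"method": "step_arm", "body": {
  "increments": [
    {"x": 0,"y": 0,"z": 0.06,"twist": 0,"grip": 220},
    {"x": 0,"y": 0,"z": 0.04,"twist": 0,"grip": 220},
    {"x": 0,"y": 0,"z": 0.0,"twist": 0,"grip": 220}
  ]
}}

```text
time: 33.85
tool_pos: [0.6601, -0.2437, 0.0217]
ee_rot: [[0.179, 0.984, 0.0], [0.984, -0.179, -0.0], [-0.0, 0.0, -1.0]]
contact_force: [0.2, -0.3, -5.1]
gripper_width: 0.0299
grip_force: 90.5
```

Emit:
{"method": "step_arm", "body": {
  "increments": [
    {"x": 0,"y": 0,"z": 0.04,"twist": 0,"grip": 220},
    {"x": 0,"y": 0,"z": 0.0,"twist": 0,"grip": 220}
  ]
}}

```text
time: 34.02
tool_pos: [0.66, -0.2436, 0.0199]
ee_rot: [[0.179, 0.984, 0.0], [0.984, -0.179, 0.0], [0.0, 0.0, -1.0]]
contact_force: [-0.1, 0.5, -6.0]
gripper_width: 0.0295
grip_force: 90.5
```

Emit:
{"method": "step_arm", "body": {
  "increments": [
    {"x": 0,"y": 0,"z": 0.03,"twist": 0,"grip": 220},
    {"x": 0,"y": 0,"z": 0.0,"twist": 0,"grip": 220}
  ]
}}

```text
time: 34.18
tool_pos: [0.6599, -0.2435, 0.0187]
ee_rot: [[0.179, 0.984, -0.0], [0.984, -0.179, 0.0], [0.0, -0.0, -1.0]]
contact_force: [0.2, 0.9, -3.8]
gripper_width: 0.0291
grip_force: 90.5
```

Emit:
{"method": "step_arm", "body": {
  "increments": [
    {"x": 0,"y": 0,"z": 0.03,"twist": 0,"grip": 220},
    {"x": 0,"y": 0,"z": 0.0,"twist": 0,"grip": 220}
  ]
}}

```text
time: 34.35
tool_pos: [0.6601, -0.2436, 0.0183]
ee_rot: [[0.179, 0.984, -0.0], [0.984, -0.179, -0.0], [-0.0, -0.0, -1.0]]
contact_force: [-3.1, 1.2, 0.3]
gripper_width: 0.0296
grip_force: 90.9
```

Touching the floor. A little more, then release, rise and clear the view.

Emit:
{"method": "step_arm", "body": {
  "increments": [
    {"x": 0,"y": 0,"z": 0.02,"twist": 0,"grip": 220},
    {"x": 0,"y": 0,"z": 0.0,"twist": 0,"grip": 160},
    {"x": 0,"y": 0,"z": 0.0,"twist": 0,"grip": 110},
    {"x": 0,"y": 0,"z": 0.0,"twist": 0,"grip": 110},
    {"x": 0,"y": 0,"z": 0.0,"twist": 0,"grip": 110}
  ]
}}

```text
time: 34.77
tool_pos: [0.6608, -0.244, 0.0174]
ee_rot: [[0.179, 0.984, 0.002], [0.984, -0.179, -0.001], [-0.001, 0.002, -1.0]]
contact_force: [0.3, 0.1, 0.2]
gripper_width: 0.0489
grip_force: 0.0
```

Emit:
{"method": "step_arm", "body": {
  "increments": [
    {"x": 0,"y": 0,"z": -0.2,"twist": 0,"grip": 110},
    {"x": 0,"y": 0,"z": -0.5,"twist": 0,"grip": 110},
    {"x": 0,"y": 0,"z": -0.9,"twist": 0,"grip": 110},
    {"x": 0,"y": 0,"z": -0.9,"twist": 0,"grip": 110},
    {"x": 0,"y": 0,"z": -0.9,"twist": 0,"grip": 110}
  ]
}}

```text
time: 35.18
tool_pos: [0.6599, -0.2435, 0.1544]
ee_rot: [[0.179, 0.984, -0.0], [0.984, -0.179, 0.0], [0.0, -0.0, -1.0]]
contact_force: [0.5, -0.8, 0.7]
gripper_width: 0.0485
grip_force: 0.0
```

Emit:
{"method": "step_arm", "body": {
  "increments": [
    {"x": 0.9,"y": -0.4,"z": -0.6,"twist": 0,"grip": 110},
    {"x": 0.9,"y": -0.4,"z": 0,"twist": 0,"grip": 110},
    {"x": 0.9,"y": -0.4,"z": 0,"twist": 0,"grip": 110},
    {"x": 0.9,"y": -0.4,"z": 0,"twist": 0,"grip": 110},
    {"x": 0.9,"y": -0.4,"z": 0,"twist": 0,"grip": 110}
  ]
}}

```text
time: 35.6
tool_pos: [0.6141, -0.0545, 0.1757]
ee_rot: [[0.179, 0.984, 0.002], [0.984, -0.179, -0.0], [0.0, 0.002, -1.0]]
contact_force: [2.0, 0.9, -0.2]
gripper_width: 0.0484
grip_force: 0.0
```

Emit:
{"method": "step_arm", "body": {
  "increments": [
    {"x": 0.9,"y": -0.4,"z": 0,"twist": 0,"grip": 110},
    {"x": 0.9,"y": -0.4,"z": 0,"twist": 0,"grip": 110},
    {"x": 0.9,"y": -0.4,"z": 0,"twist": 0,"grip": 110},
    {"x": 0.9,"y": -0.4,"z": 0,"twist": 0,"grip": 110},
    {"x": 0.9,"y": -0.4,"z": 0,"twist": 0,"grip": 110}
  ]
}}

```text
time: 36.02
tool_pos: [0.5675, 0.1373, 0.1756]
ee_rot: [[0.179, 0.984, 0.002], [0.984, -0.179, 0.0], [0.001, 0.002, -1.0]]
contact_force: [-0.0, 1.0, 0.0]
gripper_width: 0.0483
grip_force: 0.0
```

Emit:
{"method": "step_arm", "body": {
  "increments": [
    {"x": 0.9,"y": -0.3,"z": 0,"twist": 0,"grip": 110},
    {"x": 0.9,"y": -0.3,"z": 0,"twist": 0,"grip": 110},
    {"x": 0.5,"y": 0,"z": 0,"twist": 0,"grip": 110},
    {"x": 0,"y": 0,"z": 0,"twist": 0,"grip": 110},
    {"x": 0,"y": 0,"z": 0,"twist": 0,"grip": 110}
  ]
}}

```text
time: 36.43
tool_pos: [0.5607, 0.2315, 0.1752]
ee_rot: [[0.176, 0.984, 0.001], [0.984, -0.176, -0.0], [0.0, 0.001, -1.0]]
contact_force: [-0.8, -0.2, -0.2]
gripper_width: 0.0485
grip_force: 0.0
```

Run:
```python
from h import *
from workcell import bot
go(446,240,200,0)
L=[]
for n in("top","scene"):
    c=bot.capture(n);pickle.dump(c,open(n+"_e.pkl","wb"))
    L.append(c["frame"][110:310,120:430] if n=="top" else c["frame"][150:350,80:390])
cv2.imwrite("pics/e.png",cv2.resize(np.vstack(L),(620,800) if 0 else (465,600),interpolation=cv2.INTER_CUBIC)[:,:,::-1])
```

```text
t 36.43 pos [560.7 231.5 175.2] yaw -10.1 q6 0.43 w 48.5 F [-0.8 -0.2 -0.2] grip 0.0
world err [-114.7    8.5   24.8] -> twist units -1.69 (alt 28.31, to keep q6 small) ; shift units x 0.213 y -2.868 z -0.621
```

View pics/e.png

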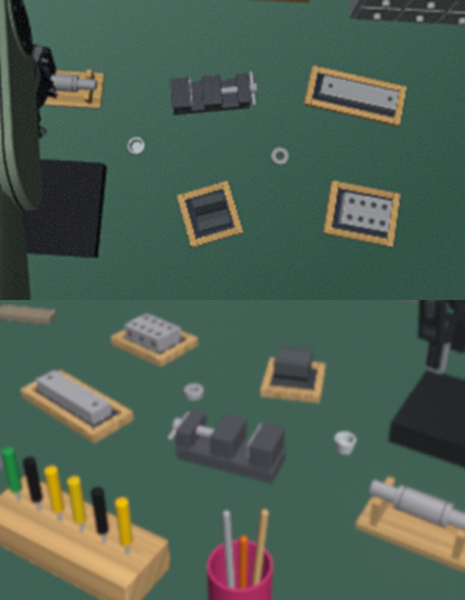

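The picture shows the V-block (210,213), the drilled block (366,211) and the parallel (358,92) inside their rims. The shaft is in the rack at (75,85), and the vice stands unmoved at (212,92). I check the centres numerically before handing in.

Run:
```python
from h import *
c=pickle.load(open("top_e.pkl","rb"));h=cv2.cvtColor(c["frame"],cv2.COLOR_RGB2HSV);m=cv2.morphologyEx(cv2.inRange(h,(0,0,95),(180,60,255)),cv2.MORPH_CLOSE,np.ones((3,3)))
for n,x,y,z in(("block",.461,-.2545,.034),("par",.659,-.242,.029)):
    u,v=proj(c,[x,y,z])[0].astype(int);w=np.zeros_like(m);w[v-30:v+30,u-36:u+36]=m[v-30:v+30,u-36:u+36]
    k=max(cv2.findContours(w,0,1)[0],key=cv2.contourArea);print(n,rect(onz(c,k[:,0],z-.002)))
```

```text
block (array([ 461.4, -254.6]), 78.8, 51.3, 81.8)
par (array([ 659.1, -244.7]), 126.8, 33.8, 79.8)
```

```bash
python3 -c "
from workcell import bot
print(bot.job_done())"
```

```text
the job is handed in; nothing more can be done
None
```

The job is handed in: the shaft lies in the rack's notches, and the V-block, drilled block and parallel lie in their own trays. In the last pictures all four were in place and the vice looked unmoved; no judging result came back.

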